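# Unlock, load and lock the tilted carrier magazine

### The arm

A 7-joint arm with a two-finger parallel gripper is mounted at the origin on the work surface; the furniture and walls round the work are solid. World frame = base frame: x ahead of the robot, y to its left, z up, the work surface at z = 0. Lengths are in m, angles in degrees, forces in N, time in s.
With the tool pointing down it reaches from about 0.425 to 0.95 m from the base axis. Payload 4.7 kg.
Tool frame: the origin (TCP) lies at the very end of the fingers, on their centre line; the grasp point (between the pads) lies pinch_z behind it (pinch_z is the distance from the TCP to the grasp point, in m); z points along the fingers, x is the direction in which the jaws open and shut, and the axes are right-handed (so a half turn about z gives the same grasp; the last joint's range is limited). The gripper opens to 87 mm and grips with 3 to 60 N. Pads are 19 mm wide; open, the fingers measure 117 mm over their backs; the gripper's body (75 mm by 190 mm) begins 51 mm behind the grasp point.
Start: joints at [-69.666, 26.849, -2.785, 87.806, 1.381, 65.374, -4.715], TCP at [0.253, 0.626, 0.223] pointing down, gripper open.
Joint ranges: [-148.3, 148.3], [-19.14, 114.17], [-79.39, 73.82], [5.75, 140.21], [-59.74, 239.74], [12.07, 113.84], [-152.46, 152.46]. Speed limits (degrees/s): [147.25, 147.25, 180, 180, 180, 180, 180].

### API

Orientations are given as a 3x3 rotation matrix whose columns are the frame's x, y, z axes.
In Python, from station import read_state, camera, sign_off, pinch_z gives the robot as it stands.
- The arm moves only by the tool move_arm, never from a script. Its argument "series" is a list that holds one entry, the list of rows, each a list of 7 numbers: the turn, a rotation vector about the tool's x, y, z in degrees, then the shift along the tool's x, y, z in cm, then the closure, from 0 (fully open) to 1 (shut). In form: [[[rx, ry, rz, x, y, z, grip], ...]]. A call has 1 to 20 rows; each row is the pose to reach, as a shift and turn from the pose commanded when the call began, along the tool's axes at that moment; what a row does not reach only later rows make up. A row lasts 1/8 s, in which the tool goes at most 62.5 mm and 10.7 degrees, less where a joint would pass 70% of its speed; a pose out of reach is approached as far as the arm can. A call with a gripper value outside its range is refused whole. The fingers move at their own pace and stop on an object; "squeeze" is the grip in N (left out, the last holds). Time passes only in rows, so rows that repeat a pose let the fingers close. It gives the time, the measured TCP pose, the force and the opening at its end, in the units of the state.
- read_state(): the state, without advancing time (a new reading comes with each control period).
- camera(name): name is "scene" or "top" or "wrist"; returns a dict with "image" (384x512x3 uint8, red, green, blue), "range_z" (384x512 float32, m along the optical axis (not along the pixel's ray), 0 where there is no reading), "vertical_fov" (degrees; the focal length in pixels is half the picture's height over the tangent of half this angle, whatever the lens; pixels are square), "cx", "cy" (the principal point, pixels), "xyz" and "rotation" of the camera in the world; the wrist camera has in their place "T_tool_cam" (4x4, takes a point from camera to tool coordinates, whose origin is the TCP and whose axes are the tool frame's). Camera axes: x right, y up, looking along -z (the intrinsics and any distortion apply to the point x, -y, -z); pixel columns grow to the right and rows downward; lengths in m; the calibration is good to about 2 mm. A picture is of the moment at which its call begins: read the wrist's pose just before it.
- sign_off(): hands the job in, once; it reports no verdict.
The state is a dict: "time_s": time; "joint_positions": joint angles; "joint_vel": joint speeds; "tau": joint torques, N m; "ee_pos": TCP position; "orientation": TCP orientation; "contact_force": force on the tool from outside, world axes, zero at the start; "torque": the same for the moment, N m; "opening": opening from 0.0 (shut) to 1.0 (fully open).
Only numpy, scipy, OpenCV 4.12 (cv2) and the standard library are available. Lean on these libraries where they do the work, as an engineer would, in place of code of your own. Each camera call takes 0.05 s, during which the arm holds its last target.

### The job

Roll the knurled thumbwheel beside the magazine's mouth by its edge with a fingertip, never pushing the keeper bar itself, until the keeper bar hangs down clear of the mouth; then slide every slide carrier into the tilted rail from that upper mouth, round nose first so that all face the same way, and let them run down to the stop. Stand the turned holders that are mixed in with them upright in the steel tray. When all the carriers are in, roll the wheel back until the keeper bar lies level across the middle of the mouth, and leave the loose eyepiece standing where it is.

Things in the scene. Friction and masses are not known exactly. Their poses are not given: they have to be found in the camera images.
- rail (a point): The tilted rail of the magazine: an aluminium channel sloping down towards the robot by 22 degrees from its open upper mouth. Origin: middle of the channel floor at the mouth's edge; x points up the slope, out of the mouth; z square to the floor, upwards; y across. Inside 37.5 mm wide (y), 16.5 mm high (z); two lips, 4 mm thick, leave a slot 24.5 mm wide along the whole top.
- carrier_1_mid (a point): Slide carrier 1 (3 or 4 alike ones present): aluminium foot 62 long (x), 34 wide (y), 14 mm high, round nose at its +x end (tip x = +32 mm), square tail (x = -30 mm); on it a square steel shank 26 (x) by 18 (y), 36 mm high, centred at x = -8 mm, to be pinched across the 18 mm. Stands on the foot, 50 mm high in all, about 0.12 kg. Point: 25 mm over the underside; axes as said.
- carrier_2_mid (a point): Slide carrier 2 (3 or 4 alike ones present): aluminium foot 62 long (x), 34 wide (y), 14 mm high, round nose at its +x end (tip x = +32 mm), square tail (x = -30 mm); on it a square steel shank 26 (x) by 18 (y), 36 mm high, centred at x = -8 mm, to be pinched across the 18 mm. Stands on the foot, 50 mm high in all, about 0.12 kg. Point: 25 mm over the underside; axes as said.
- carrier_3_mid (a point): Slide carrier 3 (3 or 4 alike ones present): aluminium foot 62 long (x), 34 wide (y), 14 mm high, round nose at its +x end (tip x = +32 mm), square tail (x = -30 mm); on it a square steel shank 26 (x) by 18 (y), 36 mm high, centred at x = -8 mm, to be pinched across the 18 mm. Stands on the foot, 50 mm high in all, about 0.12 kg. Point: 25 mm over the underside; axes as said.
- carrier_4_mid (a point): Slide carrier 4 (3 or 4 alike ones present): aluminium foot 62 long (x), 34 wide (y), 14 mm high, round nose at its +x end (tip x = +32 mm), square tail (x = -30 mm); on it a square steel shank 26 (x) by 18 (y), 36 mm high, centred at x = -8 mm, to be pinched across the 18 mm. Stands on the foot, 50 mm high in all, about 0.12 kg. Point: 25 mm over the underside; axes as said.
- holder_1_mid (a point): Turned holder 1 (one or both are present): white aluminium block 46 x 46 mm, 20 mm high, with a round head of 34 mm diameter on top, 48 mm high in all, 180 g. Point: on its axis, half-way up (24 mm over the underside); z up.
- holder_2_mid (a point): Turned holder 2 (one or both are present): white aluminium block 46 x 46 mm, 26 mm high, with a round head of 34 mm diameter on top, 54 mm high in all, 180 g. Point: on its axis, half-way up (27 mm over the underside); z up.
- tray: Open steel tray, 90 (x) by 130 (y) by 24 mm high, walls and floor 3 mm thick; it does not move. Origin: centre of its underside; z up.
- thumbwheel (a joint): Turn of the thumbwheel, rad: 0 = keeper bar hanging down (stop); 1.5 = keeper bar level across the middle of the mouth; stop at 1.95. Light friction (about 1 N at the edge) holds it where it is left. Grows when the top of the wheel's edge moves in the rail's +y direction, away from the channel. Below 0.9 the mouth is clear. Starts at 1.3 to 1.7.
- wheel_hub (a point): Centre of the thumbwheel: a knurled rubber-tyred wheel, 32 mm radius, 16 mm wide, beside the mouth on the rail's +y side, its axis parallel with the rail's x. In the rail's frame it lies at (-12, +56, -16) mm: the top of the edge is at z = +16 mm, 4.5 mm below the lips' top, free from above. A bent 7 mm steel keeper bar turns with it, 18 mm up the slope from the hub.
- keeper_tip (a point): Free end of the keeper bar; it crosses the mouth 6 mm outside it when the wheel is at 1.5.
- eyepiece_mid (a point): Bystander: black microscope eyepiece, 47 mm across, 63 mm high, standing on the bench beside the work; point half-way up.
- rail_lips (a point): Top of the lips at the mouth, 20.5 mm over the channel floor (on the rail's z axis). The rail is 45.5 mm wide outside; its closed lower end has its stop at x = -264 mm in the rail's frame, so up to four carriers lie in it end to end. It is slippery: a carrier let go inside slides down by itself. The mouth's floor is about 125 mm over the bench.

How it is judged:
By the outcome, as a careful person would: the job done as asked, in the order asked, and still so for the second after the job is handed in, with the robot touching nothing.
Of carrier_1, carrier_2, carrier_3, carrier_4 only 3 to 4 are there at a start; the rules pass over those that are not, and their reading is None.
Of holder_1, holder_2 only 1 to 2 are there at a start; the rules pass over those that are not, and their reading is None.
At some moment in a run one of carrier_1, carrier_2, carrier_3, carrier_4 may be knocked a few centimetres aside while the robot is not near it.
It also fails if it takes over 208 s, if anything falls off the work surface, if the arm or the gripper's body presses on something with over 40 N, if the wrist force passes 120 N, or if a joint passes its speed limit or range.

## Working session

There is one attempt and no reset: what is moved stays moved. The work goes in short steps, Python scripts to look and compute and a tool call to move; the robot and the scene stay as the last step left them, time stands still between calls to the robot, and variables do not carry over. Pictures are saved under pics/ and viewed, and the job is handed in when it is done.

Besides the shell and the picture viewer there is one more tool, called as name(argument=value, ...), one argument or row to a line, values as JSON. move_arm: Moves the arm, as the interface text tells. Its arguments: {"type":"object","properties":{"series":{"type":"array","items":{"type":"array","items":{"type":"array","items":{"type":"number"}}}},"squeeze":{"type":"number"}},"required":["series"]}

```bash
ls; mkdir -p pics; cat > h.py <<'E'
import numpy as np, cv2
from station import read_state, camera, sign_off, pinch_z
def K(c):
    f=c["image"].shape[0]/2/np.tan(np.radians(c["vertical_fov"]/2)); return f,c["cx"],c["cy"]
def cloud(c,st=None):
    f,cx,cy=K(c); z=c["range_z"].astype(float); v,u=np.mgrid[0:z.shape[0],0:z.shape[1]]
    P=np.stack([(u-cx)/f*z,-(v-cy)/f*z,-z],-1)
    if "xyz" in c: R=np.array(c["rotation"]).reshape(3,3); t=np.array(c["xyz"])
    else:
        T=np.array(c["T_tool_cam"]); Rt=np.array(st["orientation"]).reshape(3,3)
        R=Rt@T[:3,:3]; t=Rt@T[:3,3]+np.array(st["ee_pos"])
    W=P@R.T+t; W[z<=0]=np.nan
    return W
def save(c,n,s=1.5):
    cv2.imwrite("pics/"+n,cv2.resize(c["image"][:,:,::-1],None,fx=s,fy=s))
E
python3 - <<'E'
from h import *
s=read_state(); print({k:np.round(v,3).tolist() for k,v in s.items()}, pinch_z)
for n in ["scene","top","wrist"]:
    s=read_state();c=camera(n); save(c,n+"0.png"); print(n,{k:(np.round(v,3).tolist()) for k,v in c.items() if k not in("image","range_z")})
    np.save(n+"0.npy",cloud(c,s))
E
```

```text
pics
{'time_s': 0.0, 'joint_positions': [-69.668, 26.898, -2.782, 87.874, 1.379, 65.373, -4.716], 'joint_vel': [-0.022, 0.048, -0.087, -0.02, 0.025, 0.028, 0.069], 'tau': [-0.0, -50.798, -0.08, -23.614, -0.061, 0.038, 0.0], 'ee_pos': [0.253, 0.625, 0.221], 'orientation': [[0.374, 0.927, -0.001], [0.927, -0.374, -0.002], [-0.002, 0.0, -1.0]], 'contact_force': [0.324, -0.06, -0.673], 'torque': [0.034, 0.031, -0.053], 'opening': 0.998} 0.0187
scene {'vertical_fov': 47.067, 'cx': 254.879, 'cy': 189.897, 'xyz': [0.107, -0.51, 0.513], 'rotation': [[0.914, 0.176, -0.366], [-0.406, 0.411, -0.817], [0.006, 0.895, 0.447]]}
top {'vertical_fov': 55.743, 'cx': 252.438, 'cy': 194.855, 'xyz': [0.37, 0.189, 0.963], 'rotation': [[0.029, 0.997, -0.076], [-0.999, 0.027, -0.018], [-0.016, 0.077, 0.997]]}
wrist {'vertical_fov': 65.049, 'cx': 250.427, 'cy': 189.822, 'T_tool_cam': [[1.0, -0.002, -0.0, 0.0], [-0.002, -0.969, -0.246, -0.067], [0.0, 0.246, -0.969, -0.162], [0.0, 0.0, 0.0, 1.0]]}
```

View pics/scene0.png

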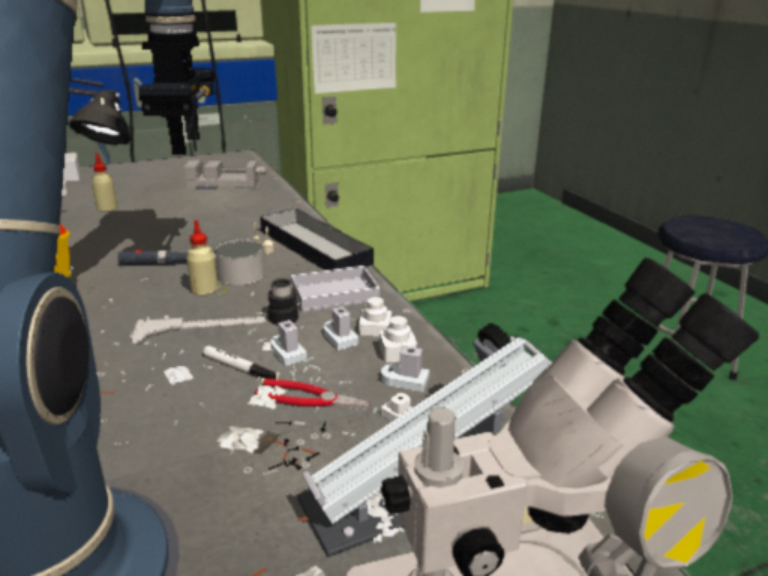

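View pics/top0.png

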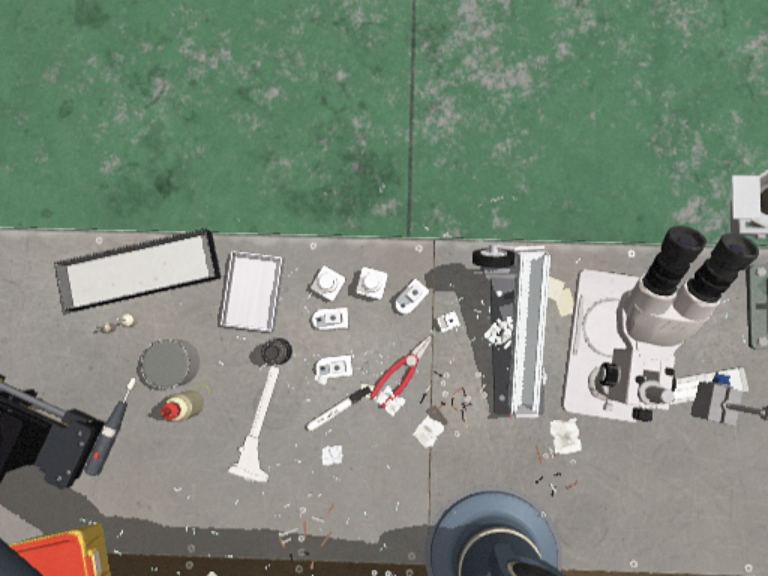

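View pics/wrist0.png

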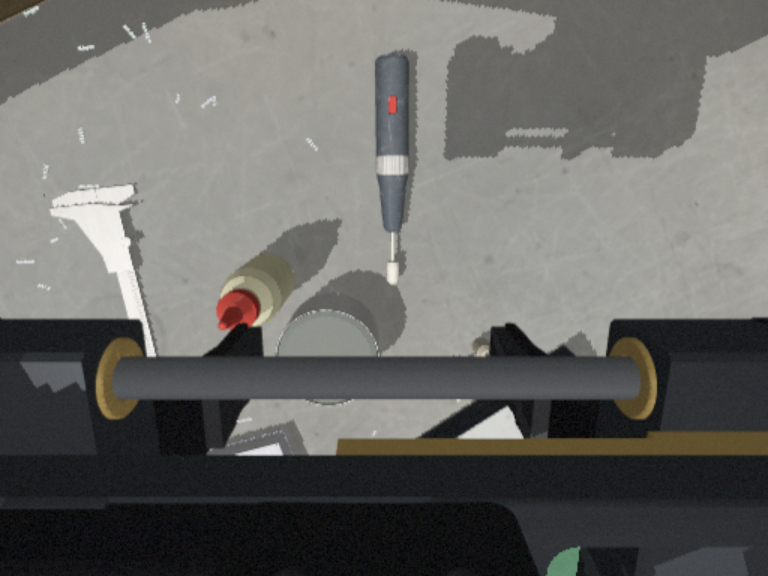

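The top view shows three carriers (410,295), (330,318) and (333,368), two holders (326,282) and (371,283), and the tray (250,290). The eyepiece is at (275,350). The rail runs x~530, with its mouth at the top and the wheel at (493,258). Measuring next.

```bash
python3 - <<'E'
from h import *
W=np.load("top0.npy")
img=cv2.imread("pics/top0.png")
# height-coded crop around objects, upscaled
Z=W[...,2]
print("table z", np.nanmedian(Z[250:300,150:250]))
def pt(u,v): return np.round(W[int(v/1.5),int(u/1.5)],4)
for n,u,v in [("c",410,295),("c",330,318),("c",333,368),("h",326,282),("h",371,283),("tray",250,290),("eye",275,350),("nut",447,321),("wheel",493,258),("railtop",532,255),("railbot",527,410)]:
    print(n,pt(u,v))
# components of height
m=(Z>0.008)&(Z<0.3)&(W[...,0]>0.3)&(W[...,0]<0.9)
n,l,st,ce=cv2.connectedComponentsWithStats(m.astype(np.uint8))
for i in range(1,n):
    if st[i,4]>60:
        P=W[l==i]; zm=np.nanmax(P[:,2]); T=P[P[:,2]>zm-0.006]
        print(i,st[i],"c",np.round(P.mean(0),3),"zmax",round(zm,4),"topc",np.round(T.mean(0),4),len(T))
c=img[220:450,200:580]; cv2.imwrite("pics/crop0.png",cv2.resize(c,None,fx=2.1,fy=2.1,interpolation=cv2.INTER_CUBIC))
E
```

```text
table z 0.001270932212689646
c [0.4377 0.1545 0.0525]
c [0.3938 0.2864 0.0522]
c [0.3117 0.2786 0.0511]
h [0.4541 0.2962 0.0519]
h [0.4558 0.2203 0.0559]
tray [0.4417 0.4378 0.0017]
eye [0.3389 0.3759 0.0592]
nut [0.3949 0.0885 0.0296]
wheel [0.4898 0.0335 0.1368]
railtop [ 0.4978 -0.0288  0.1244]
railbot [ 0.2519 -0.0439  0.0452]
1 [ 376  113  136  151 9848] c [ 0.426 -0.227  0.14 ] zmax 0.3 topc [ 0.4803 -0.2024  0.297 ] 181
2 [ 36 152 111  55 931] c [0.471 0.644 0.025] zmax 0.0409 topc [0.4752 0.6331 0.0362] 118
4 [ 315  162   52   93 3214] c [ 0.417 -0.018  0.08 ] zmax 0.1469 topc [ 0.4901 -0.0298  0.143 ] 56
6 [147 167  42  54 366] c [0.442 0.431 0.021] zmax 0.0302 topc [0.435  0.4304 0.0259] 147
15 [207 177  24  23 314] c [0.456 0.294 0.031] zmax 0.0519 topc [0.4567 0.2963 0.0491] 70
17 [238 178  21  21 320] c [0.457 0.219 0.037] zmax 0.0592 topc [0.4585 0.2203 0.0555] 68
27 [264 186  22  23 287] c [0.436 0.152 0.025] zmax 0.0544 topc [0.4421 0.1464 0.0516] 72
43 [208 205  24  14 289] c [0.395 0.288 0.025] zmax 0.0552 topc [0.3964 0.2829 0.0517] 64
45 [291 207  15  14 129] c [0.396 0.087 0.022] zmax 0.0344 topc [0.3975 0.0826 0.0314] 49
46 [ 78 209  13   8  68] c [0.383 0.642 0.022] zmax 0.0535 topc [0.3838 0.6438 0.0509] 3
52 [174 225  20  18 286] c [0.337 0.376 0.048] zmax 0.0683 topc [0.335  0.381  0.0644] 47
53 [256 224  32  27 214] c [0.328 0.15  0.011] zmax 0.0162 topc [0.325  0.1536 0.0121] 134
54 [ 94 226  39  21 688] c [0.324 0.555 0.048] zmax 0.0566 topc [0.3219 0.5612 0.0526] 459
55 [211 237  24  13 261] c [0.315 0.278 0.026] zmax 0.0547 topc [0.3134 0.273  0.0516] 72
```

View pics/crop0.png

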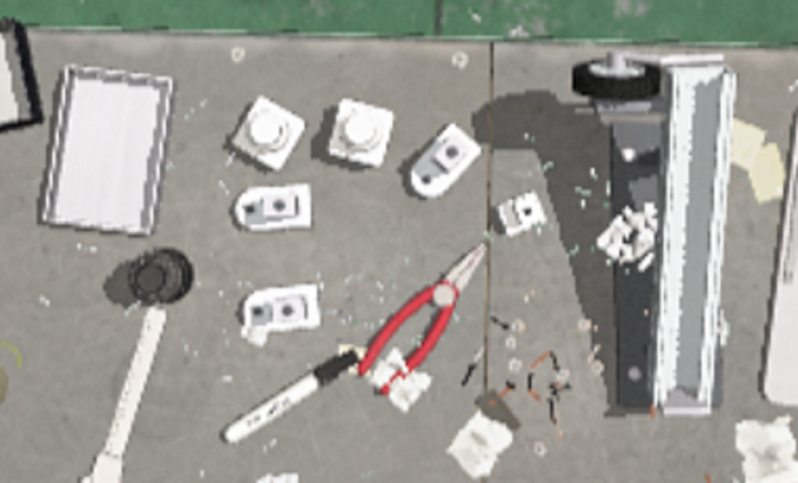

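Noses of two carriers point to +y. Now building a pose helper, then a close look with the wrist camera.

```bash
cat >> h.py <<'E'
from scipy.spatial.transform import Rotation as Ro
def Rz(psi,tilt=0,taxis=(0,1,0)):
    # tool down, tool x at world angle psi; then tilt about a world axis
    p=np.radians(psi); x=np.array([np.cos(p),np.sin(p),0]); z=np.array([0,0,-1.]); y=np.cross(z,x)
    R=np.stack([x,y,z],1)
    return Ro.from_rotvec(np.radians(tilt)*np.array(taxis)).as_matrix()@R
def rel(p,R,p0=None,R0=None):
    s=read_state()
    if p0 is None: p0=np.array(s["ee_pos"]); R0=np.array(s["orientation"]).reshape(3,3)
    d=R0.T@(np.array(p)-p0)*100; r=np.degrees(Ro.from_matrix(R0.T@R).as_rotvec())
    n=max(np.linalg.norm(d)/6.25,np.linalg.norm(r)/10.7)
    print("row",np.round(r,1).tolist(),np.round(d,2).tolist(),"n>=",round(n,1))
E
python3 - <<'E'
from h import *
rel((0.45,0.10,0.36),Rz(0))
W=np.load("top0.npy").reshape(-1,3)
for y0 in np.arange(-.3,0.0,.02):
  m=(W[:,1]>y0)&(W[:,1]<y0+.02)&(W[:,0]>.25)&(W[:,0]<.75)
  Q=W[m]; Q=Q[np.isfinite(Q[:,2])]
  if len(Q): k=Q[:,2].argmax(); print(round(y0,2),np.round(Q[k],3))
E
```

```text
row [0.1, 0.1, 68.0] [-41.36, 37.98, -13.76] n>= 9.3
-0.3 [ 0.265 -0.3    0.007]
-0.28 [ 0.486 -0.26   0.295]
-0.26 [ 0.475 -0.245  0.306]
-0.24 [ 0.476 -0.239  0.308]
-0.22 [ 0.487 -0.22   0.299]
-0.2 [ 0.482 -0.183  0.307]
-0.18 [ 0.482 -0.17   0.307]
-0.16 [ 0.488 -0.158  0.303]
-0.14 [ 0.325 -0.136  0.148]
-0.12 [ 0.268 -0.116  0.02 ]
-0.1 [ 0.251 -0.08   0.013]
-0.08 [ 0.298 -0.061  0.062]
-0.06 [ 0.495 -0.041  0.146]
-0.04 [ 0.511 -0.031  0.132]
-0.02 [ 0.494 -0.016  0.147]
```

move_arm(
  series=[
    [[0,0,0,0,0,-14,0],[0,0,0,0,0,-14,0],[0,0,0,0,0,-14,0],[0,0,68,-41.4,38,-14,0],[0,0,68,-41.4,38,-14,0],[0,0,68,-41.4,38,-14,0],[0,0,68,-41.4,38,-14,0],[0,0,68,-41.4,38,-14,0],[0,0,68,-41.4,38,-14,0],[0,0,68,-41.4,38,-14,0],[0,0,68,-41.4,38,-14,0],[0,0,68,-41.4,38,-14,0],[0,0,68,-41.4,38,-14,0],[0,0,68,-41.4,38,-14,0],[0,0,68,-41.4,38,-14,0]],
  ],
)

```text
time_s: 2.02
ee_pos: [0.4494, 0.1013, 0.362]
orientation: [[1.0, 0.003, -0.001], [0.003, -1.0, -0.0], [-0.001, 0.0, -1.0]]
contact_force: [0.2, 0.6, 0.1]
opening: 0.999
```

```bash
python3 - <<'E'
from h import *
s=read_state(); c=camera("wrist"); save(c,"w1.png"); np.save("w1.npy",cloud(c,s)); print(s["time_s"],s["ee_pos"],s["joint_positions"])
print(np.round(np.array(s["orientation"]),3))
rel((0.58,-0.02,0.30),Rz(90))
W=np.load("w1.npy"); Z=W[...,2]; print("table",np.nanmedian(Z[Z<0.01]))
E
```

```text
2.025 [0.44942701 0.10131771 0.3620092 ] [-43.49363031  -0.53073409  25.64778617 104.74423929   0.23421414
  75.79619378 -17.71327114]
[[ 1.     0.003 -0.001]
 [ 0.003 -1.    -0.   ]
 [-0.001  0.    -1.   ]]
row [-0.0, 0.0, -89.8] [13.01, 12.17, 6.2] n>= 8.4
table -0.002149145918658335
```

View pics/w1.png

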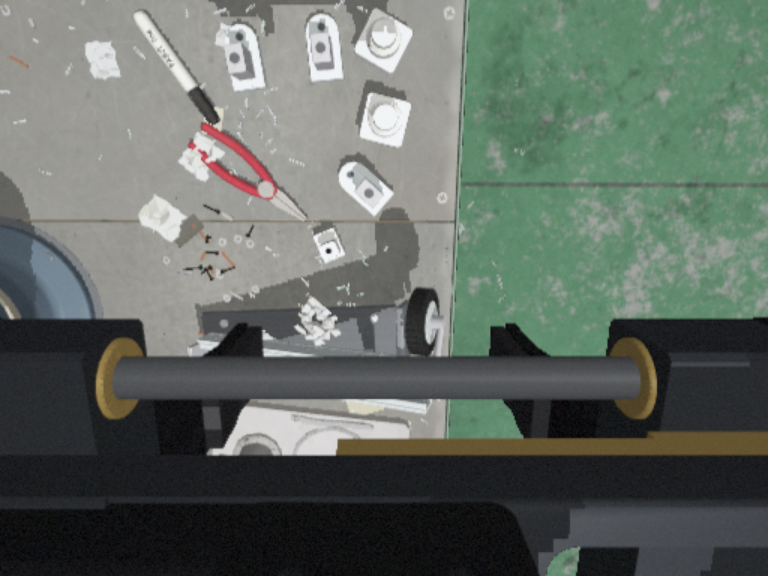

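The wrist view shows three carriers, (240,55), (322,47) and (366,187), with rounded noses toward image-up (+y), and the holders at (384,40) and (385,118). Now the mouth view.

move_arm(
  series=[
    [[0,0,-89.8,13,12.2,6,0],[0,0,-89.8,13,12.2,6,0],[0,0,-89.8,13,12.2,6,0],[0,0,-89.8,13,12.2,6,0],[0,0,-89.8,13,12.2,6,0],[0,0,-89.8,13,12.2,6,0],[0,0,-89.8,13,12.2,6,0],[0,0,-89.8,13,12.2,6,0],[0,0,-89.8,13,12.2,6,0],[0,0,-89.8,13,12.2,6,0],[0,0,-89.8,13,12.2,6,0],[0,0,-89.8,13,12.2,6,0],[0,0,-89.8,13,12.2,6,0]],
  ],
)

```text
time_s: 3.7
ee_pos: [0.5801, -0.0221, 0.3025]
orientation: [[0.004, 1.0, -0.0], [1.0, -0.004, 0.0], [0.0, -0.0, -1.0]]
contact_force: [0.4, 0.3, 0.1]
opening: 0.998
```

```bash
python3 - <<'E'
from h import *
s=read_state(); c=camera("wrist"); save(c,"w2.png"); np.save("w2.npy",cloud(c,s)); print(s["time_s"],s["ee_pos"],s["joint_positions"])
print(np.round(np.array(s["orientation"]),3))
W=np.load("w1.npy"); Z=W[...,2]
m=(Z>0.006)&(Z<0.1)&(W[...,1]>0.1)&(W[...,0]>0.28)&(W[...,0]<0.5)
n,l,st,ce=cv2.connectedComponentsWithStats(m.astype(np.uint8))
for i in range(1,n):
    if st[i,4]>80:
        P=W[l==i]; zm=np.nanmax(P[:,2]); T=P[P[:,2]>0.04]; F=P[(P[:,2]>0.006)&(P[:,2]<0.02)]
        print(i,st[i].tolist(),np.round(P.mean(0),3),"z",np.round(np.percentile(T[:,2],[50,95]),4) if len(T) else zm)
        for nm,Q in (("top",T),("all",P)):
            if len(Q)>20:
                r=cv2.minAreaRect((Q[:,:2]*1000).astype(np.float32)); print("   ",nm,np.round(r[0],1),np.round(r[1],1),round(r[2],1), np.round(Q.mean(0)*1000,1),len(Q))
E
```

```text
3.7 [ 0.58008517 -0.02207309  0.30248217] [-20.42315045  14.86233209  23.1203663   96.12827612  -6.1446298
  70.26500617  93.86875515]
[[ 0.004  1.    -0.   ]
 [ 1.    -0.004  0.   ]
 [ 0.    -0.    -1.   ]]
1 [236, 5, 39, 45, 1055] [0.455 0.292 0.029] z [0.0472 0.0487]
    top [455.5 295.9] [21.6 23.8] 0.7 [455.4 295.   47. ] 255
    all [455.5 295.8] [46.5 46. ] 61.8 [455.2 292.3  28.9] 1055
2 [204, 9, 25, 46, 929] [0.396 0.286 0.024] z [0.049  0.0507]
    top [395.1 281.9] [18.  26.2] 5.8 [395.4 281.4  48.8] 267
    all [394.2 290.6] [34.2 61.4] 5.3 [395.8 286.3  24.4] 929
3 [148, 16, 30, 45, 965] [0.315 0.277 0.025] z [0.049  0.0508]
    top [312.5 272.5] [18.1 26.3] 7.3 [313.4 271.9  48.5] 283
    all [311.1 280.9] [35.1 62. ] 9.8 [314.9 277.   25. ] 965
4 [240, 61, 34, 37, 922] [0.457 0.218 0.035] z [0.0525 0.0547]
    top [457.8 219.7] [31.8 31.5] 0.8 [457.4 218.9  48.7] 372
    all [457.6 219.6] [46.1 45.6] 76.6 [457.4 218.3  35.3] 922
5 [147, 87, 58, 60, 731] [0.319 0.156 0.009] z 0.012983157425987657
    all [315.8 152.3] [ 41.1 129.3] 45.6 [319.3 156.4   8.9] 731
6 [226, 108, 37, 36, 725] [0.436 0.151 0.023] z [0.0493 0.0509]
    top [441.6 145.9] [18.  25.8] 49.1 [441.7 146.1  49.2] 200
    all [435.  151.6] [33.9 61.2] 49.1 [436.3 151.3  23.3] 725
```

View pics/w2.png

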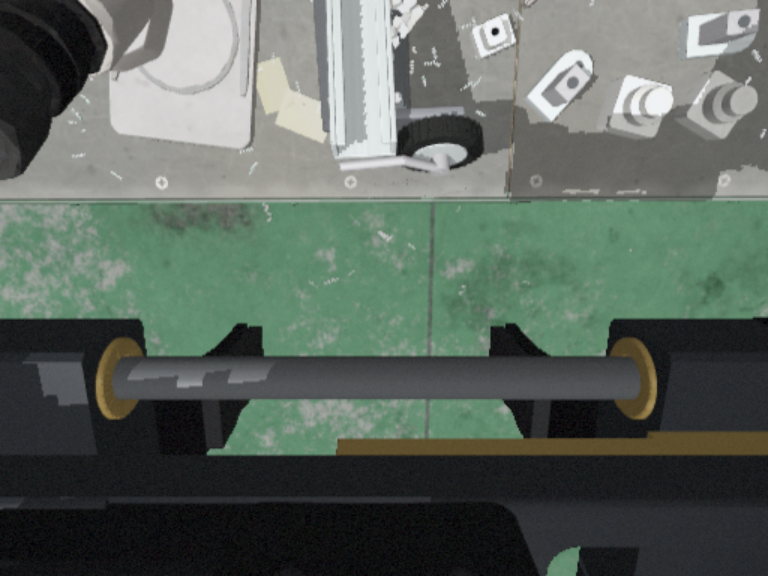

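The mouth is at (365,150) with the keeper bar across it (345–460,165), and the wheel is at (437,140). Fitting the rail now.

```bash
python3 - <<'E'
from h import *
for fn in ("w2.npy","top0.npy"):
    W=np.load(fn); H=W.reshape(-1,3); H=H[np.isfinite(H[:,2])]
    t=np.tan(np.radians(22))
    # e = z - tan22*x ; histogram within rail y band
    m=(H[:,0]>0.3)&(H[:,0]<0.6)&(H[:,1]>-0.09)&(H[:,1]<0.03)&(H[:,2]>0.04)
    P=H[m]; e=P[:,2]-t*P[:,0]
    h,b=np.histogram(e*1000,bins=np.arange(-140,-20,2)); print(fn,[(int(b[i]),int(h[i])) for i in range(len(h)) if h[i]>15])
    k=(e*1000); 
    # RANSAC-like: lips plane = highest dense
    pk=b[:-1][h>0.5*h.max()].max()+1
    for it in range(3):
        Q=P[abs(P[:,2]-t*P[:,0]-pk/1000)<0.003] if it==0 else P[abs(P@nn-dd)<0.0015]
        c=Q.mean(0); u,sg,vt=np.linalg.svd(Q-c); nn=vt[2]*np.sign(vt[2][2]); dd=nn@c
    print(" lip plane n",np.round(nn,4),"d",round(dd,4),"slope",np.degrees(np.arctan2(-nn[0],nn[2])),"roll",np.degrees(np.arcsin(nn[1])),len(Q))
    # edges along y per x bin
    xs=[];E=[]
    for x0 in np.arange(Q[:,0].min()+.005,Q[:,0].max()-.01,.01):
        q=Q[(Q[:,0]>=x0)&(Q[:,0]<x0+.01)]
        if len(q)<6: continue
        y=np.sort(q[:,1]); g=np.diff(y); j=g.argmax()
        xs.append(x0+.005);E.append((y[0],y[j],y[j+1],y[-1]))
    E=np.array(E)*1000; print(" x",np.round([xs[0],xs[-1]],3),"xmax",Q[:,0].max())
    for a,b_ in zip(xs[::3],E[::3]): print("  ",round(a,3),np.round(b_,1))
E
```

```text
w2.npy [(-94, 24), (-92, 25), (-90, 69), (-88, 102), (-86, 46), (-84, 78), (-82, 213), (-80, 2070), (-78, 624), (-76, 322), (-74, 151), (-72, 68), (-70, 71), (-68, 51), (-66, 78), (-64, 96), (-62, 146), (-60, 196), (-58, 1413), (-56, 378)]
 lip plane n [-0.3743 -0.0168  0.9272] d -0.0519 slope 21.98253336617005 roll -0.9612233423182208 1846
 x [0.406 0.486] xmax 0.4969941057981116
   0.406 [-56.3 -46.6 -22.2 -11.5]
   0.436 [-55.9 -45.2 -20.1 -10.7]
   0.466 [-54.4 -43.9 -19.2  -8.8]
top0.npy [(-88, 19), (-82, 65), (-80, 346), (-78, 456), (-76, 180), (-74, 78), (-72, 41), (-70, 22), (-68, 25), (-66, 27), (-64, 28), (-62, 44), (-60, 81), (-58, 242), (-56, 360), (-54, 137)]
 lip plane n [-0.3739 -0.0083  0.9274] d -0.0507 slope 21.955718975702368 roll -0.47683372466150775 569
 x [0.311 0.481] xmax 0.4953738754161125
   0.311 [-59.7 -49.6 -24.4 -15.4]
   0.341 [-58.2 -47.9 -22.4 -12.6]
   0.371 [-56.8 -46.3 -21.3 -11.7]
   0.401 [-55.8 -45.2 -20.6 -10.4]
   0.431 [-54.2 -44.5 -19.9  -9.4]
   0.461 [-53.3 -42.8 -18.6  -9. ]
```

```bash
cat >> h.py <<'E'
yaw=np.radians(2.4); t22=np.radians(22)
rx=np.array([np.cos(t22)*np.cos(yaw),np.cos(t22)*np.sin(yaw),np.sin(t22)])
ry=np.array([-np.sin(yaw),np.cos(yaw),0]); rz=np.cross(rx,ry)
RR=np.stack([rx,ry,rz],1)
lip=np.array([0.497,-0.030,0.145]); O=lip-0.0205*rz
def rp(x,y,z): return O+RR@np.array([x,y,z])/1000
def tor(p): return RR.T@(np.array(p)-O)*1000
RW=np.stack([rx,-ry,-rz],1)   # wheel tool: tool x=rail x
RI=np.stack([ry,rx,-rz],1)    # insert: tool x=rail y, tool y=rail x
def st():
    s=read_state(); print("t",s["time_s"],"rail",np.round(tor(s["ee_pos"]),2),"w",np.round(s["ee_pos"],4),"F",np.round(s["contact_force"],2),"Frail",np.round(RR.T@np.array(s["contact_force"]),2),"op",round(float(s["opening"]),3)); return s
E
python3 - <<'E'
from h import *
print(O, rp(-12,56,16))
s=st()
rel(rp(-18,74,60),RW); rel(rp(-18,74,30),RW)
E
```

```text
[ 0.5046727  -0.02967842  0.12599273] [0.48522277 0.02555555 0.13633239]
t 3.75 rail [136.24   4.38 135.29] w [ 0.5801 -0.0221  0.3025] F [ 1.05  0.08 -0.64] Frail [ 0.74  0.04 -0.99] op 1.002
row [-16.8, 17.5, 86.2] [6.43, -11.78, 12.76] n>= 8.4
row [-16.8, 17.5, 86.2] [6.48, -10.66, 15.54] n>= 8.4
```

move_arm(
  series=[
    [[-16.8,17.5,86.2,6.4,-11.8,10,1],[-16.8,17.5,86.2,6.4,-11.8,10,1],[-16.8,17.5,86.2,6.4,-11.8,10,1],[-16.8,17.5,86.2,6.4,-11.8,10,1],[-16.8,17.5,86.2,6.4,-11.8,10,1],[-16.8,17.5,86.2,6.4,-11.8,10,1],[-16.8,17.5,86.2,6.4,-11.8,10,1],[-16.8,17.5,86.2,6.4,-11.8,10,1],[-16.8,17.5,86.2,6.4,-11.8,10,1],[-16.8,17.5,86.2,6.5,-10.7,15.5,1],[-16.8,17.5,86.2,6.5,-10.7,15.5,1],[-16.8,17.5,86.2,6.5,-10.7,15.5,1],[-16.8,17.5,86.2,6.5,-10.7,15.5,1]],
  ],
  squeeze=20,
)

```text
time_s: 5.38
ee_pos: [0.4743, 0.0434, 0.1495]
orientation: [[0.925, 0.042, 0.378], [0.039, -0.999, 0.017], [0.378, -0.001, -0.926]]
contact_force: [0.2, -0.6, 0.0]
opening: 0.004
```

```bash
python3 - <<'E'
from h import *
s=st(); c=camera("wrist"); save(c,"w3.png"); c=camera("top"); save(c,"t3.png")
rel(rp(-18,68,17.5),RW)
E
```

```text
t 5.375 rail [-16.46  74.28  32.04] w [0.4743 0.0434 0.1495] F [ 0.18 -0.59  0.02] Frail [ 0.15 -0.59 -0.04] op 0.004
row [-0.0, -0.2, 0.0] [-0.12, 0.63, 1.44] n>= 0.3
```

View pics/w3.png

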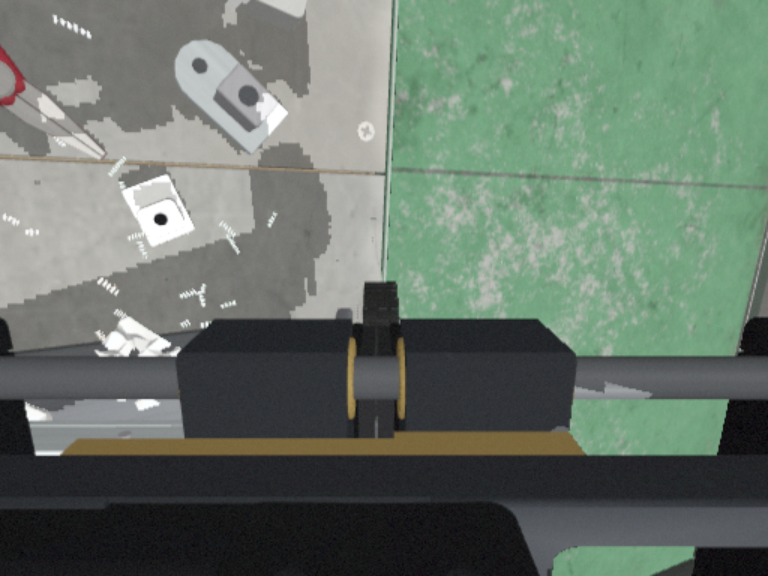

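move_arm(
  series=[
    [[0,0,0,0,0.6,1.0,1],[0,0,0,0,0.6,1.4,1],[0,0,0,0,0.6,1.5,1],[0,0,0,0,0.6,1.55,1],[0,0,0,0,0.6,1.55,1]],
  ],
)

```text
time_s: 6.1
ee_pos: [0.4794, 0.0376, 0.1338]
orientation: [[0.926, 0.043, 0.375], [0.04, -0.999, 0.016], [0.375, 0.0, -0.927]]
contact_force: [-4.4, -1.2, 6.2]
opening: 0.005
```

move_arm(
  series=[
    [[0,0,0,0,0,0.05,1],[0,0,0,0,0,0.1,1],[0,0,0,0,0,0.1,1]],
  ],
)

```text
time_s: 6.48
ee_pos: [0.4796, 0.0383, 0.1334]
orientation: [[0.926, 0.043, 0.375], [0.04, -0.999, 0.017], [0.375, -0.0, -0.927]]
contact_force: [-8.7, 0.6, 15.5]
opening: 0.005
```

```bash
python3 - <<'E'
from h import *
s=st()
E
```

```text
t 6.475 rail [-17.86  68.93  15.19] w [0.4796 0.0383 0.1334] F [-8.74  0.62 15.52] Frail [-2.26  0.98 17.65] op 0.005
```

move_arm(
  series=[
    [[0,0,0,0,0,-0.08,1],[0,0,0,0,0.4,-0.08,1],[0,0,0,0,0.8,-0.08,1],[0,0,0,0,1.2,-0.08,1],[0,0,0,0,1.6,-0.08,1],[0,0,0,0,2.0,-0.08,1],[0,0,0,0,2.3,-0.06,1],[0,0,0,0,2.6,-0.02,1],[0,0,0,0,2.9,0.03,1],[0,0,0,0,3.2,0.1,1]],
  ],
)

```text
time_s: 7.72
ee_pos: [0.4814, 0.0054, 0.1321]
orientation: [[0.926, 0.042, 0.375], [0.04, -0.999, 0.016], [0.375, 0.0, -0.927]]
contact_force: [-3.6, -1.4, 6.2]
opening: 0.006
```

```bash
python3 - <<'E'
from h import *
s=st(); c=camera("top"); img=c["image"][:,:,::-1]
cv2.imwrite("pics/t4.png",cv2.resize(img[150:230,300:380],None,fx=7,fy=7,interpolation=cv2.INTER_CUBIC))
E
```

```text
t 7.725 rail [-17.87  36.01  13.81] w [0.4814 0.0054 0.1321] F [-3.62 -1.38  6.19] Frail [-1.09 -1.23  7.11] op 0.006
```

View pics/t4.png

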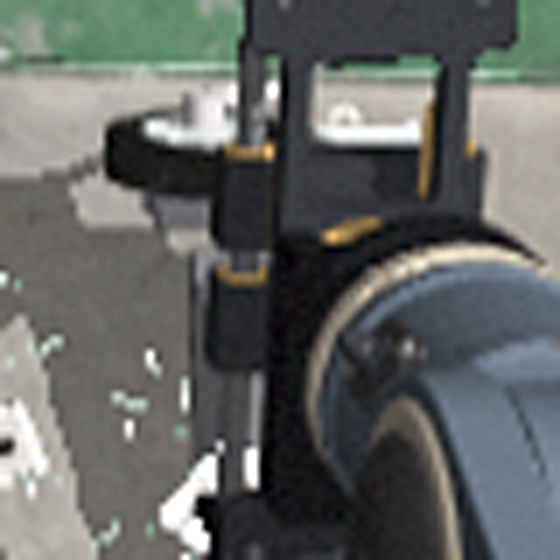

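move_arm(
  series=[
    [[0,0,0,0,0,-1.2,1],[0,0,0,0,-3.3,-1.2,1],[0,0,0,0,-3.3,-1.2,1],[0,0,0,0,-3.3,-0.5,1],[0,0,0,0,-3.3,-0.2,1],[0,0,0,0,-3.2,-0.18,1],[0,0,0,0,-2.8,-0.18,1],[0,0,0,0,-2.4,-0.18,1],[0,0,0,0,-2.0,-0.18,1],[0,0,0,0,-1.6,-0.18,1],[0,0,0,0,-1.2,-0.18,1],[0,0,0,0,-0.9,-0.16,1],[0,0,0,0,-0.6,-0.12,1],[0,0,0,0,-0.3,-0.07,1],[0,0,0,0,0,0,1],[0,0,0,0,0,-1.0,1],[0,0,0,0,-1,-6,1],[0,0,0,0,-1,-12,1],[0,0,0,0,-1,-12,1]],
  ],
)

```text
time_s: 10.15
ee_pos: [0.4376, 0.0131, 0.2471]
orientation: [[0.923, 0.041, 0.383], [0.037, -0.999, 0.018], [0.383, -0.003, -0.924]]
contact_force: [-0.0, 0.2, -0.7]
opening: 0.004
```

```bash
python3 - <<'E'
from h import *
s=st()
# go to above carrier A grasp: nose angle; shank centre 441.6,145.9
rel((0.4416,0.146,0.20),Rz(49.1))
E
```

```text
t 10.15 rail [-15.12  45.54 136.73] w [0.4376 0.0131 0.2471] F [-0.02  0.19 -0.73] Frail [-0.29  0.19 -0.67] op 0.004
row [9.0, -21.3, -46.2] [-0.94, -13.25, 4.75] n>= 4.8
```

move_arm(
  series=[
    [[9,-21.3,-46.2,-0.9,-13.3,4.7,0],[9,-21.3,-46.2,-0.9,-13.3,4.7,0],[9,-21.3,-46.2,-0.9,-13.3,4.7,0],[9,-21.3,-46.2,-0.9,-13.3,4.7,0],[9,-21.3,-46.2,-0.9,-13.3,4.7,0],[9,-21.3,-46.2,-0.9,-13.3,4.7,0],[9,-21.3,-46.2,-0.9,-13.3,4.7,0],[9,-21.3,-46.2,-0.9,-13.3,4.7,0]],
  ],
)

```text
time_s: 11.15
ee_pos: [0.4391, 0.1463, 0.1952]
orientation: [[0.654, 0.756, -0.009], [0.756, -0.655, -0.005], [-0.009, -0.004, -1.0]]
contact_force: [0.2, -0.2, 0.1]
opening: 0.832
```

```bash
python3 - <<'E'
from h import *
s=st(); c=camera("top"); img=c["image"][:,:,::-1]
a=cv2.resize(img[150:230,300:380],None,fx=6,fy=6,interpolation=cv2.INTER_CUBIC)
save(c,"t5f.png")
cv2.imwrite("pics/t5.png",a)
rel((0.4416,0.146,0.05),Rz(49.1))
W=cloud(c)
m=(W[...,2]>0.04)&(W[...,2]<0.06)&(W[...,0]>.28)&(W[...,0]<.5)&(W[...,1]>.08)&(W[...,1]<.32)
n,l,q,ce=cv2.connectedComponentsWithStats(m.astype(np.uint8))
for i in range(1,n):
    if q[i,4]>40: print(np.round(W[l==i].mean(0),4),q[i,4])
E
```

```text
t 11.15 rail [-27.97 178.57  85.98] w [0.4391 0.1463 0.1952] F [ 0.17 -0.24  0.14] Frail [ 0.2  -0.25  0.07] op 0.832
row [-0.2, 0.5, 0.0] [0.25, 0.26, 14.54] n>= 2.3
[0.4564 0.221  0.0499] 122
[0.456  0.2955 0.048 ] 80
[0.3961 0.282  0.0505] 78
[0.3137 0.2732 0.0511] 76
```

View pics/t5.png

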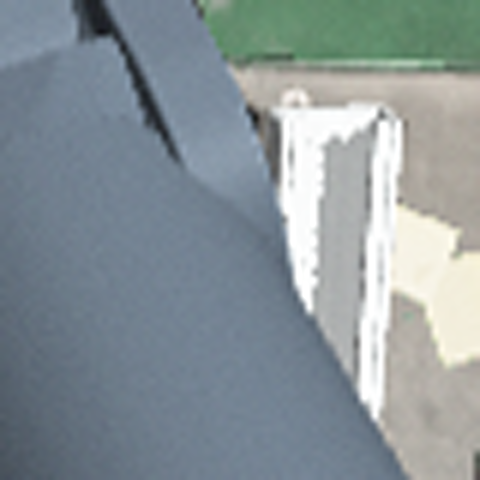

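View pics/t5f.png

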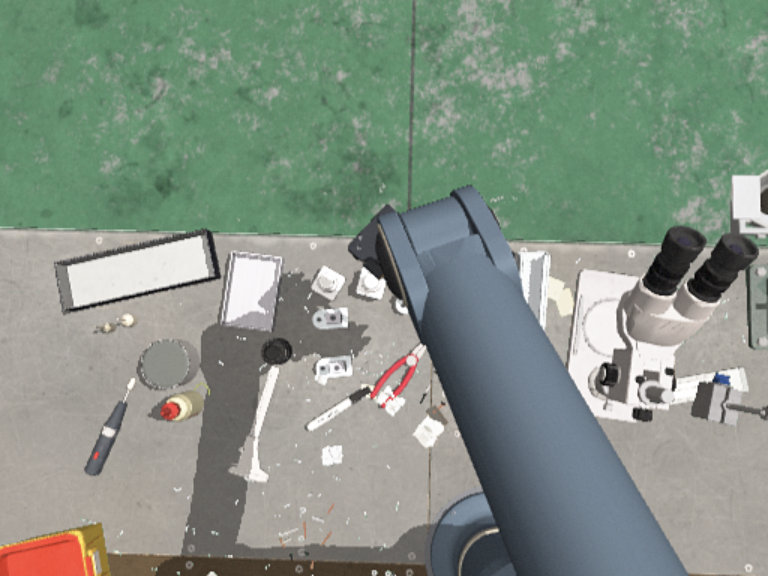

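move_arm(
  series=[
    [[-0.2,0.5,0,0.25,0.26,4,0.5],[-0.2,0.5,0,0.25,0.26,8,0.5],[-0.2,0.5,0,0.25,0.26,12,0.5],[-0.2,0.5,0,0.25,0.26,14.5,0.5],[-0.2,0.5,0,0.25,0.26,16,0.5],[-0.2,0.5,0,0.25,0.26,17,0.5],[-0.2,0.5,0,0.25,0.26,17,0.5],[-0.2,0.5,0,0.25,0.26,17,1],[-0.2,0.5,0,0.25,0.26,17,1],[-0.2,0.5,0,0.25,0.26,17,1],[-0.2,0.5,0,0.25,0.26,17,1],[-0.2,0.5,0,0.25,0.26,17,1]],
  ],
  squeeze=30,
)

```text
time_s: 12.7
ee_pos: [0.442, 0.1463, 0.0258]
orientation: [[0.653, 0.757, 0.0], [0.757, -0.653, -0.0], [0.0, 0.0, -1.0]]
contact_force: [-1.3, 0.6, 5.0]
opening: 0.206
```

```bash
python3 - <<'E'
from h import *
s=st(); print(np.round(s["orientation"],3).tolist())
rel((s["ee_pos"][0],s["ee_pos"][1],0.22),Rz(49.1))
E
```

```text
t 12.7 rail [-88.71 178.48 -72.21] w [0.442  0.1463 0.0258] F [-1.32  0.55  5.  ] Frail [0.67 0.61 5.12] op 0.206
[[0.653, 0.757, 0.0], [0.757, -0.653, -0.0], [0.0, 0.0, -1.0]]
row [0.0, -0.0, 0.1] [0.0, 0.0, -19.42] n>= 3.1
```

```bash
python3 - <<'E'
from h import *
s=st(); p0=np.array(s["ee_pos"]); R0=np.array(s["orientation"])
rel(rp(95,0,60),RI)
rel(rp(66,0,27),RI)
E
```

```text
t 12.7 rail [-88.71 178.48 -72.21] w [0.442  0.1463 0.0258] F [-1.32  0.55  5.  ] Frail [0.67 0.61 5.12] op 0.206
row [-20.9, 8.3, -42.6] [-4.74, 21.03, -19.14] n>= 4.6
row [-20.9, 8.3, -42.6] [-5.74, 19.97, -14.99] n>= 4.5
```

move_arm(
  series=[
    [[0,0,0,0,0,-6,1],[0,0,0,0,0,-12,1],[0,0,0,0,0,-18,1],[0,0,0,0,0,-22,1],[-5,2,-10,-1.2,5,-22,1],[-10,4,-20,-2.4,10,-22,1],[-15,6,-30,-3.6,15,-21,1],[-20.9,8.3,-42.6,-4.74,21,-19.1,1],[-20.9,8.3,-42.6,-4.74,21,-19.1,1],[-20.9,8.3,-42.6,-4.74,21,-19.1,1],[-20.9,8.3,-42.6,-4.74,21,-19.1,1]],
  ],
)

```text
time_s: 14.08
ee_pos: [0.5698, -0.0256, 0.2166]
orientation: [[-0.041, 0.927, 0.373], [0.999, 0.037, 0.016], [0.001, 0.373, -0.928]]
contact_force: [0.0, 0.0, -0.7]
opening: 0.205
```

```bash
python3 - <<'E'
from h import *
s=st(); c=camera("wrist"); save(c,"w6.png"); np.save("w6.npy",cloud(c,s))
rel(rp(66,0,27),RI)
W=np.load("w6.npy")
Q=((W.reshape(-1,3)-O)@RR*1000).reshape(W.shape)
for v in range(60,240,12):
    print(v,[ (u,np.round(Q[v,u]).astype(int).tolist()) for u in range(225,275,12)])
E
```

```text
t 14.075 rail [94.43  1.32 59.59] w [ 0.5698 -0.0256  0.2166] F [ 0.02  0.04 -0.67] Frail [-0.23  0.04 -0.63] op 0.205
row [-0.1, -0.1, -0.0] [-0.18, -2.88, 3.27] n>= 0.7
60 [(225, [-5, -14, 20]), (237, [-8, -8, -2]), (249, [-8, 1, 0]), (261, [-8, 9, 0]), (273, [-5, 16, 19])]
72 [(225, [-17, -26, -130]), (237, [-17, -13, -130]), (249, [-17, 0, -130]), (261, [-17, 13, -132]), (273, [-17, 27, -130])]
84 [(225, [-79, -90, -946]), (237, [-79, -46, -944]), (249, [-79, -2, -948]), (261, [-79, 42, -945]), (273, [-79, 86, -949])]
96 [(225, [-38, -93, -965]), (237, [-38, -48, -963]), (249, [-37, -2, -961]), (261, [-38, 43, -962]), (273, [-37, 88, -961])]
108 [(225, [6, -95, -982]), (237, [6, -49, -981]), (249, [6, -2, -979]), (261, [6, 44, -980]), (273, [6, 90, -980])]
120 [(225, [51, -97, -997]), (237, [51, -50, -995]), (249, [51, -3, -998]), (261, [51, 45, -1002]), (273, [51, 92, -1000])]
132 [(225, [99, -100, -1021]), (237, [99, -51, -1021]), (249, [99, -3, -1015]), (261, [99, 46, -1020]), (273, [99, 95, -1023])]
144 [(225, [149, -103, -1042]), (237, [149, -53, -1039]), (249, [149, -3, -10
[... 153 characters left out ...]
, -1059]), (273, [202, 100, -1062])]
168 [(225, [258, -108, -1086]), (237, [58, -6, 48]), (249, [58, 1, 47]), (261, [58, 8, 48]), (273, [258, 102, -1083])]
180 [(225, [66, -14, 46]), (237, [66, -6, 47]), (249, [65, 1, 48]), (261, [65, 8, 48]), (273, [66, 15, 47])]
192 [(225, [73, -14, 48]), (237, [73, -6, 47]), (249, [73, 1, 47]), (261, [73, 8, 47]), (273, [73, 15, 47])]
204 [(225, [80, -14, 47]), (237, [80, -7, 47]), (249, [80, 1, 47]), (261, [80, 8, 48]), (273, [80, 15, 47])]
216 [(225, [83, -13, 62]), (237, [81, -6, 67]), (249, [81, 1, 66]), (261, [81, 7, 67]), (273, [88, 15, 48])]
228 [(225, [85, -12, 76]), (237, [82, -5, 83]), (249, [82, 1, 82]), (261, [82, 7, 83]), (273, [84, 13, 76])]
```

View pics/w6.png

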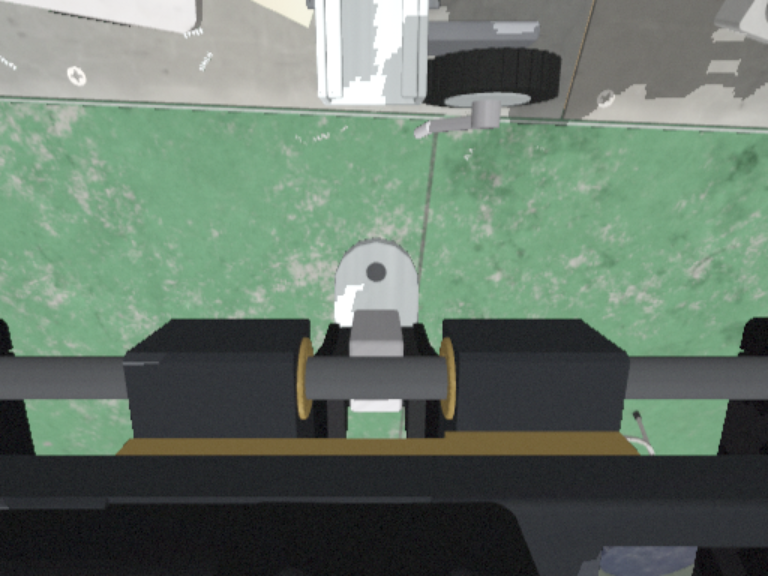

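Carrier nose (376,240) and rail mouth (375,100) are both in view. The keeper end hangs below and beside the mouth (420,132). Measuring lateral alignment.

```bash
python3 - <<'E'
from h import *
W=np.load("w6.npy"); Q=((W-O)@RR*1000)
F=Q[np.isfinite(Q[...,2])]
f=F[(abs(F[:,2]-47.5)<3)&(F[:,0]>40)&(F[:,0]<85)&(abs(F[:,1])<25)]
b=f[f[:,0]>68]; print("foot y edges",np.percentile(b[:,1],[0.5,99.5]),"nose tip",f[:,0].min(), "z",f[:,2].mean())
for x0 in (62,68,74,80):
    q=f[abs(f[:,0]-x0)<3]; print(x0,q[:,1].min(),q[:,1].max(),q[:,2].mean())
l=F[(abs(F[:,2]-20.5)<2)&(F[:,0]>-40)&(F[:,0]<3)&(abs(F[:,1])<30)]
for x0 in (-25,-20,-15,-10,-6,-3):
    q=l[abs(l[:,0]-x0)<2]; y=np.sort(q[:,1]); j=np.diff(y).argmax(); print(x0,"lips",np.round([y[0],y[j],y[j+1],y[-1]],1),"mid",round((y[j]+y[j+1])/2,1),round((y[0]+y[-1])/2,1),"z",round(q[:,2].mean(),2))
print("mouth x max",l[:,0].max())
fl=F[(abs(F[:,2])<3)&(F[:,0]>-40)&(F[:,0]<3)&(abs(F[:,1])<10)]; print("floor z",fl[:,2].mean(),fl[:,0].max())
k=F[(F[:,0]>-2)&(F[:,0]<14)&(F[:,1]>15)&(F[:,1]<70)&(F[:,2]>-70)&(F[:,2]<30)]
for y0 in range(15,70,6):
    q=k[abs(k[:,1]-y0)<3]
    if len(q): print("bar y",y0,np.round(q.mean(0),1),len(q))
E
```

```text
foot y edges [-14.97368184  18.23943984] nose tip 53.99698396257542 z 47.16362506974052
62 -13.60781287841995 16.703943880672497 47.15475198567298
68 -14.822873666752622 18.103309161622008 47.219690449631074
74 -14.971837025673752 18.243539928848023 47.1309005344628
80 -15.055770830630655 18.352882178187755 47.22957327973495
-25 lips [-22.5 -12.6  12.2  22. ] mid -0.2 -0.2 z 19.74
-20 lips [-22.5 -12.6  12.3  22.2] mid -0.2 -0.2 z 19.73
-15 lips [-22.8 -12.8  12.4  22.3] mid -0.2 -0.2 z 19.66
-10 lips [-22.2 -12.4  12.5  22.4] mid 0.0 0.1 z 19.81
-6 lips [-22.4 -12.4  12.5  22.6] mid 0.1 0.1 z 19.73
-3 lips [-22.4 -12.4  12.5  22.6] mid 0.1 0.1 z 19.65
mouth x max -2.4953384891356367
floor z -0.8081184141000979 -2.4945486208838794
bar y 27 [  3.8  28.6 -52.8] 54
bar y 33 [  3.7  32.9 -38. ] 81
bar y 39 [  3.6  39.  -30.2] 82
bar y 45 [  3.4  45.1 -24.1] 85
bar y 51 [  2.6  50.9 -13.8] 145
bar y 57 [  2.6  56.9 -10.7] 105
bar y 63 [  2.4  61.2 -13.1] 32
```

move_arm(
  series=[
    [[-0.1,-0.1,0,-0.21,-1.5,2,1],[-0.1,-0.1,0,-0.21,-2.9,3.27,1],[-0.1,-0.1,0,-0.21,-2.9,3.27,1],[-0.1,-0.1,0,-0.21,-2.9,3.27,1]],
  ],
)

```text
time_s: 14.62
ee_pos: [0.5566, -0.0286, 0.1766]
orientation: [[-0.042, 0.925, 0.377], [0.999, 0.039, 0.015], [-0.001, 0.378, -0.926]]
contact_force: [0.8, 0.0, 0.3]
opening: 0.202
```

```bash
python3 - <<'E'
from h import *
s=st(); c=camera("wrist"); save(c,"w7.png"); W=cloud(c,s)
rel(rp(30,-0.3,27),RI)
Q=((W-O)@RR*1000)
F=Q[np.isfinite(Q[...,2])]
f=F[(F[:,2]>12)&(F[:,2]<18)&(F[:,0]>15)&(F[:,0]<57)&(abs(F[:,1])<25)]
for x0 in (40,46,50):
    q=f[abs(f[:,0]-x0)<3]; print(x0,q[:,1].min(),q[:,1].max(),q[:,2].mean())
l=F[(abs(F[:,2]-20.5)<2)&(F[:,0]>-40)&(F[:,0]<3)&(abs(F[:,1])<30)]
for x0 in (-25,-20,-15,-10,-6,-3):
    q=l[abs(l[:,0]-x0)<2]; y=np.sort(q[:,1]); j=np.diff(y).argmax(); print(x0,"lips",np.round([y[0],y[j],y[j+1],y[-1]],1),"mid",round((y[j]+y[j+1])/2,1),round((y[0]+y[-1])/2,1),"z",round(q[:,2].mean(),2))
k=F[(F[:,0]>-1)&(F[:,0]<14)&(F[:,1]>-10)&(F[:,1]<70)&(F[:,2]>-120)&(F[:,2]<-15)]
for y0 in range(-10,70,6):
    q=k[abs(k[:,1]-y0)<3]
    if len(q): print("bar y",y0,np.round(q.mean(0),1),len(q))
E
```

```text
t 14.625 rail [67.1  -1.06 27.46] w [ 0.5566 -0.0286  0.1766] F [0.83 0.01 0.29] Frail [ 0.88 -0.02 -0.04] op 0.202
row [0.2, 0.1, -0.0] [0.09, -3.72, 0.04] n>= 0.6
40 -17.21912398379474 15.696837769710163 14.972308391726994
46 -17.37486738422617 15.779648081797788 14.925443092375309
50 -17.43727803431907 15.803131218637963 14.974801934822848
-25 lips [-22.9 -12.7  12.3  22.5] mid -0.2 -0.2 z 19.69
-20 lips [-22.5 -12.3  12.4  22.7] mid 0.1 0.1 z 19.71
-15 lips [-22.6 -12.3  12.1  22.3] mid -0.1 -0.2 z 19.66
-10 lips [-22.8 -12.4  12.2  22.5] mid -0.1 -0.1 z 19.67
-6 lips [-22.3 -12.4  12.2  22.7] mid -0.1 0.2 z 19.74
-3 lips [-22.4 -12.5  12.3  22.1] mid -0.1 -0.2 z 19.69
bar y 26 [  3.   27.6 -64.1] 65
bar y 32 [  3.1  31.7 -40.2] 110
bar y 38 [  3.   38.1 -31.3] 99
bar y 44 [  3.1  44.1 -25.2] 114
bar y 50 [  2.9  48.5 -20.2] 64
```

View pics/w7.png

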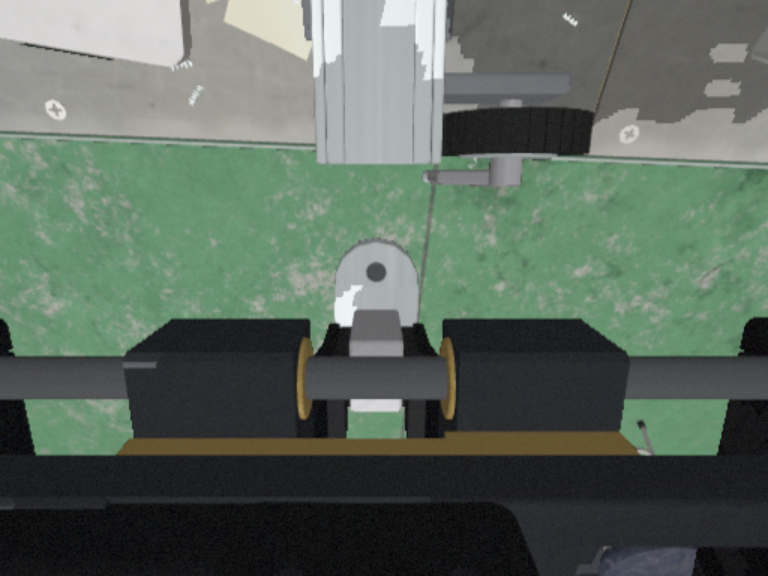

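The keeper hangs vertically (430,177), so the mouth is clear. Inserting.

move_arm(
  series=[
    [[0,0,0,0.08,-1,0.05,1],[0,0,0,0.08,-2,0.05,1],[0,0,0,0.08,-3,0.05,1],[0,0,0,0.08,-3.8,0.05,1],[0,0,0,0.08,-3.8,0.05,1]],
  ],
)

```text
time_s: 15.3
ee_pos: [0.5195, -0.0301, 0.1603]
orientation: [[-0.04, 0.926, 0.375], [0.999, 0.038, 0.014], [-0.001, 0.375, -0.927]]
contact_force: [-1.0, 0.3, -0.7]
opening: 0.205
```

```bash
python3 - <<'E'
from h import *
s=st(); rel(rp(-30,-0.3,27),RI)
E
```

```text
t 15.3 rail [26.54 -1.07 26.25] w [ 0.5195 -0.0301  0.1603] F [-0.95  0.29 -0.72] Frail [-1.14  0.33 -0.31] op 0.205
row [0.0, 0.1, -0.1] [0.07, -5.65, -0.08] n>= 0.9
```

move_arm(
  series=[
    [[0,0,0,0.05,-1,-0.04,1],[0,0,0,0.05,-2,-0.05,1],[0,0,0,0.05,-3,-0.05,1],[0,0,0,0.05,-4,-0.05,1],[0,0,0,0.05,-5,-0.05,1],[0,0,0,0.05,-6,-0.05,1],[0,0,0,0.05,-6,-0.05,1]],
  ],
)

```text
time_s: 16.18
ee_pos: [0.4635, -0.0319, 0.1381]
orientation: [[-0.04, 0.926, 0.374], [0.999, 0.038, 0.014], [-0.001, 0.375, -0.927]]
contact_force: [-0.7, -0.1, -0.5]
opening: 0.203
```

```bash
python3 - <<'E'
from h import *
s=st()
E
```

```text
t 16.175 rail [-33.71  -0.51  26.63] w [ 0.4635 -0.0319  0.1381] F [-0.66 -0.12 -0.51] Frail [-0.81 -0.1  -0.23] op 0.203
```

move_arm(
  series=[
    [[0,0,0,0,0,0,0.45],[0,0,0,0,0,0,0.45],[0,0,0,0,0,0,0.45],[0,0,0,0,0,-3,0.45],[0,0,0,0,0,-8,0.45],[0,0,0,0,0,-12,0.45],[0,0,0,0,0,-12,0.45]],
  ],
)

```text
time_s: 17.05
ee_pos: [0.4208, -0.0334, 0.253]
orientation: [[-0.041, 0.923, 0.382], [0.999, 0.038, 0.016], [0.0, 0.382, -0.924]]
contact_force: [0.6, -0.9, -0.7]
opening: 0.549
```

```bash
python3 - <<'E'
from h import *
s=st(); c=camera("wrist"); save(c,"w8.png",1)
rel((0.395,0.282,0.20),Rz(5.8))
c=camera("top"); save(c,"t8.png",1); W=cloud(c)
m=(W[...,2]>0.04)&(W[...,2]<0.06)&(W[...,0]>.25)&(W[...,0]<.5)&(W[...,1]>.02)&(W[...,1]<.34)
n,l,q,ce=cv2.connectedComponentsWithStats(m.astype(np.uint8))
for i in range(1,n):
    if q[i,4]>40: print(np.round(W[l==i].mean(0),4),q[i,4])
E
```

```text
t 17.05 rail [-30.21  -0.22 149.21] w [ 0.4208 -0.0334  0.253 ] F [ 0.6  -0.88 -0.73] Frail [ 0.25 -0.91 -0.89] op 0.549
row [17.9, -16.8, 85.4] [31.62, -3.06, 4.25] n>= 8.3
[0.4578 0.2197 0.0493] 140
[0.4561 0.2961 0.0485] 78
[0.396  0.2822 0.051 ] 76
[0.3137 0.2733 0.0511] 77
```

View pics/w8.png

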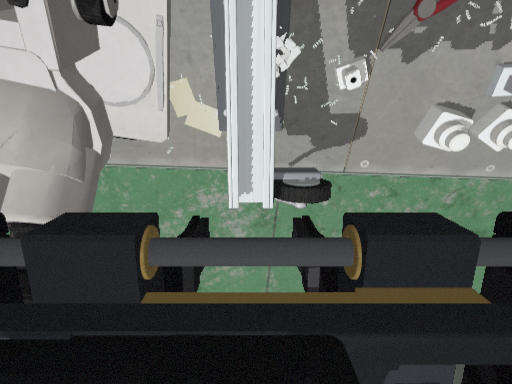

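move_arm(
  series=[
    [[3,-3,11,4,2,0,0.62],[6,-5,22,9,3,0,0.62],[9,-8,35,14,3,1,0.62],[12,-11,48,19,1,2,0.62],[15,-14,60,24,-1,3,0.62],[16,-15,72,28,-2,3.5,0.62],[17.9,-16.8,85.4,31.6,-3.1,4.2,0.62],[17.9,-16.8,85.4,31.6,-3.1,4.2,0.62],[17.9,-16.8,85.4,31.6,-3.1,4.2,0.62],[17.9,-16.8,85.4,31.6,-3.1,4.2,0.62],[17.9,-16.8,85.4,31.6,-3.1,4.2,0.62]],
  ],
)

```text
time_s: 18.52
ee_pos: [0.3934, 0.2813, 0.1976]
orientation: [[0.995, 0.102, -0.006], [0.102, -0.995, -0.002], [-0.006, 0.002, -1.0]]
contact_force: [-0.5, -0.3, 0.4]
opening: 0.382
```

```bash
python3 - <<'E'
from h import *
s=st(); print(np.round(s["joint_positions"],1)); rel((0.3953,0.282,0.025),Rz(5.8))
c=camera("top"); save(c,"t9.png",1)
W=cloud(c); Q=(W-O)@RR*1000; F=Q[np.isfinite(Q[...,2])]
k=F[(abs(F[:,1])<11)&(F[:,2]>35)&(F[:,2]<60)&(F[:,0]>-270)&(F[:,0]<0)]; print(len(k),k.min(0) if len(k) else 0,k.max(0) if len(k) else 0)
E
```

```text
t 18.525 rail [-64.16 315.38 103.15] w [0.3934 0.2813 0.1976] F [-0.52 -0.26  0.39] Frail [-0.35 -0.23  0.56] op 0.382
[-34.6  11.   -6.7 114.3   1.4  55.1 -36.1]
row [0.1, 0.3, 0.1] [0.3, -0.08, 17.26] n>= 2.8
119 [-267.33065341   -9.57689008   35.08601739] [-209.40447264   10.14455827   53.88459206]
```

View pics/t9.png

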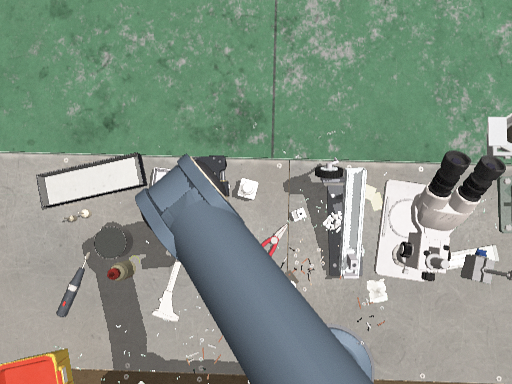

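The first carrier lies at the stop (shank at rail x about −224, as expected). Grasping the second.

move_arm(
  series=[
    [[0,0.3,0,0.3,-0.08,5,0.62],[0,0.3,0,0.3,-0.08,10,0.62],[0,0.3,0,0.3,-0.08,14,0.62],[0,0.3,0,0.3,-0.08,16,0.62],[0,0.3,0,0.3,-0.08,17.2,0.62],[0,0.3,0,0.3,-0.08,17.2,0.62],[0,0.3,0,0.3,-0.08,17.2,1],[0,0.3,0,0.3,-0.08,17.2,1],[0,0.3,0,0.3,-0.08,17.2,1],[0,0.3,0,0.3,-0.08,17.2,1]],
  ],
)

```text
time_s: 19.82
ee_pos: [0.3963, 0.2829, 0.0276]
orientation: [[0.995, 0.1, 0.002], [0.1, -0.995, 0.001], [0.002, -0.0, -1.0]]
contact_force: [-1.7, -1.6, 6.1]
opening: 0.204
```

```bash
python3 - <<'E'
from h import *
s=st(); p0=np.array(s["ee_pos"]); R0=np.array(s["orientation"])
print(np.round(R0,3).tolist()); rel(rp(90,0,60),RI)
E
```

```text
t 19.825 rail [-125.09  316.85  -55.6 ] w [0.3963 0.2829 0.0276] F [-1.67 -1.59  6.08] Frail [ 0.67 -1.51  6.29] op 0.204
[[0.995, 0.1, 0.002], [0.1, -0.995, 0.001], [0.002, -0.0, -1.0]]
row [-17.5, 16.5, -85.5] [13.78, 32.54, -18.76] n>= 8.3
```

move_arm(
  series=[
    [[0,0,0,0,0,-6,1],[0,0,0,0,0,-12,1],[0,0,0,0,0,-18,1],[0,0,0,0,0,-22,1],[-2,2,-10,2,4,-22,1],[-4,4,-20,4,8,-22,1],[-6,6,-30,5.5,12.5,-22,1],[-8,8,-40,7,17,-22,1],[-10,10,-50,9,21,-22,1],[-13,12,-60,11,25,-22,1],[-15,14,-71,12,29,-20,1],[-17.5,16.5,-85.5,13.8,32.5,-18.8,1],[-17.5,16.5,-85.5,13.8,32.5,-18.8,1],[-17.5,16.5,-85.5,13.8,32.5,-18.8,1],[-17.5,16.5,-85.5,13.8,32.5,-18.8,1],[-17.5,16.5,-85.5,13.8,32.5,-18.8,1]],
  ],
)

```text
time_s: 21.82
ee_pos: [0.5657, -0.0255, 0.2154]
orientation: [[-0.043, 0.927, 0.373], [0.999, 0.039, 0.016], [0.0, 0.373, -0.928]]
contact_force: [0.6, -0.2, 0.9]
opening: 0.203
```

```bash
cat >> h.py <<'E'
def align(fn):
    s=st(); c=camera("wrist"); save(c,fn,1.2); W=cloud(c,s); Q=(W-O)@RR*1000; F=Q[np.isfinite(Q[...,2])]
    T=tor(s["ee_pos"])
    f=F[(F[:,2]-T[2]>-25)&(F[:,2]-T[2]<-5)&(F[:,0]-T[0]>-55)&(F[:,0]-T[0]<-8)&(abs(F[:,1])<25)]
    z0=np.median(f[:,2]); f=f[abs(f[:,2]-z0)<2.5]
    ys=[]
    for d in (-30,-25,-20,-15):
        q=f[abs(f[:,0]-T[0]-d)<2.5]
        if len(q)>5: print(" foot",d,np.round([q[:,1].min(),q[:,1].max(),(q[:,1].min()+q[:,1].max())/2,q[:,2].mean()],2)); 
        if len(q)>5 and d>-27: ys.append((q[:,1].min()+q[:,1].max())/2)
    # tilt of foot top along x
    g=f[abs(f[:,1])<12]; print(" foot slope deg",np.degrees(np.polyfit(g[:,0],g[:,2],1)[0]),"nose tip x",f[:,0].min())
    l=F[(abs(F[:,2]-20)<2)&(F[:,0]>-40)&(F[:,0]<3)&(abs(F[:,1])<30)]; m=[]
    for x0 in (-25,-20,-15,-10,-6,-3):
        q=l[abs(l[:,0]-x0)<2]
        if len(q)<8: continue
        y=np.sort(q[:,1]); j=np.diff(y).argmax(); m.append(((y[j]+y[j+1])/2,q[:,2].mean()))
    m=np.mean(m,0); cy=np.mean(ys); gap=(z0-14)-(m[1]-20.5)
    print(" carrier y",round(cy,2),"rail y",round(m[0],2),"gap under",round(gap,2),"-> dY",round(m[0]-cy,2),"dZ to 1.2 gap",round(1.2-gap,2),"offset",round(T[2]-gap,2))
    ty=T[1]+m[0]-cy; tz=T[2]+1.2-gap
    print(" target y,z",round(ty,2),round(tz,2)); 
    for x in (66,28,-32): print(x); rel(rp(x,ty,tz),RI)
E
python3 - <<'E'
from h import *
align("w10.png")
E
```

```text
t 21.825 rail [90.2   1.58 59.99] w [ 0.5657 -0.0255  0.2154] F [ 0.58 -0.22  0.91] Frail [ 0.87 -0.25  0.63] op 0.203
 foot -30 [-14.06  17.77   1.85  45.87]
 foot -25 [-14.8   17.88   1.54  45.86]
 foot -20 [-14.84  18.74   1.95  45.73]
 foot -15 [-15.    18.81   1.9   45.78]
 foot slope deg 0.3219270146707502 nose tip x 50.83099609477212
 carrier y 1.8 rail y -0.02 gap under 32.68 -> dY -1.82 dZ to 1.2 gap -31.48 offset 27.31
 target y,z -0.24 28.51
66
row [-0.1, -0.0, 0.0] [-0.17, -2.42, 3.15] n>= 0.6
28
row [-0.1, -0.0, 0.0] [-0.17, -6.22, 3.15] n>= 1.1
-32
row [-0.1, -0.0, 0.0] [-0.16, -12.22, 3.16] n>= 2.0
```

View pics/w10.png

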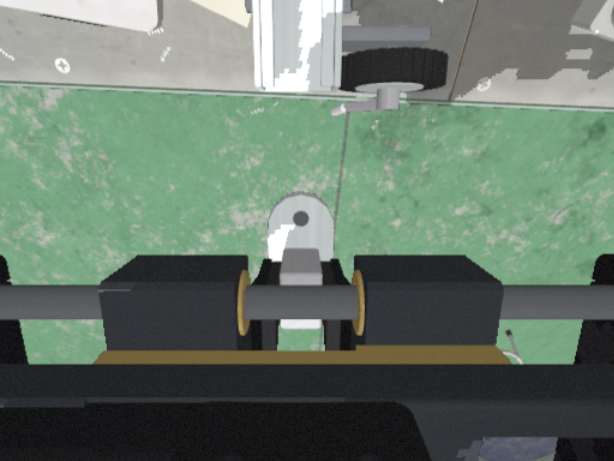

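move_arm(
  series=[
    [[0,0,0,-0.15,-1.2,2,1],[0,0,0,-0.15,-2.4,3.1,1],[0,0,0,-0.15,-2.4,3.1,1],[0,0,0,-0.15,-2.4,3.1,1],[0,0,0,-0.15,-2.4,3.1,1]],
  ],
)

```text
time_s: 22.5
ee_pos: [0.5559, -0.0287, 0.1783]
orientation: [[-0.042, 0.926, 0.375], [0.999, 0.039, 0.015], [-0.0, 0.375, -0.927]]
contact_force: [-0.2, -0.2, -1.2]
opening: 0.202
```

```bash
python3 - <<'E'
from h import *
align("w11.png")
E
```

```text
t 22.5 rail [67.12 -1.12 29.35] w [ 0.5559 -0.0287  0.1783] F [-0.18 -0.19 -1.21] Frail [-0.63 -0.18 -1.05] op 0.202
 foot -30 [-16.77  15.12  -0.83  15.15]
 foot -25 [-17.54  15.14  -1.2   15.11]
 foot -20 [-17.62  15.89  -0.86  15.06]
 foot -15 [-17.63  16.05  -0.79  15.04]
 foot slope deg 0.23230013122023987 nose tip x 27.582690562899362
 carrier y -0.95 rail y -0.1 gap under 1.95 -> dY 0.85 dZ to 1.2 gap -0.75 offset 27.39
 target y,z -0.27 28.59
66
row [-0.0, 0.0, -0.0] [0.09, -0.09, 0.07] n>= 0.0
28
row [-0.0, 0.0, -0.0] [0.09, -3.89, 0.07] n>= 0.6
-32
row [-0.0, 0.0, -0.0] [0.09, -9.89, 0.07] n>= 1.6
```

move_arm(
  series=[
    [[0,0,0,0.08,0,0.05,1],[0,0,0,0.08,-1,0.05,1],[0,0,0,0.08,-2,0.05,1],[0,0,0,0.08,-3,0.05,1],[0,0,0,0.1,-4,0.02,1],[0,0,0,0.1,-4,0.02,1]],
  ],
)

```text
time_s: 23.3
ee_pos: [0.5168, -0.0295, 0.1617]
orientation: [[-0.041, 0.927, 0.372], [0.999, 0.039, 0.015], [-0.0, 0.372, -0.928]]
contact_force: [-0.7, 1.0, -0.5]
opening: 0.202
```

move_arm(
  series=[
    [[0,0,0,0.02,-1,0,1],[0,0,0,0.02,-2,0,1],[0,0,0,0.02,-3,0,1],[0,0,0,0.02,-4,0,1],[0,0,0,0.02,-5,0,1],[0,0,0,0.02,-5.8,0,1],[0,0,0,0.02,-5.8,0,1]],
  ],
)

```text
time_s: 24.18
ee_pos: [0.4634, -0.0315, 0.1402]
orientation: [[-0.041, 0.927, 0.372], [0.999, 0.039, 0.015], [-0.0, 0.372, -0.928]]
contact_force: [-0.1, 0.8, -1.5]
opening: 0.205
```

```bash
python3 - <<'E'
from h import *
s=st()
E
```

```text
t 24.175 rail [-32.96  -0.14  28.67] w [ 0.4634 -0.0315  0.1402] F [-0.11  0.81 -1.45] Frail [-0.62  0.81 -1.32] op 0.205
```

move_arm(
  series=[
    [[0,0,0,0,0,0,0.45],[0,0,0,0,0,0,0.45],[0,0,0,0,0,0,0.45],[0,0,0,0,0,-3,0.45],[0,0,0,0,0,-8,0.45],[0,0,0,0,0,-12,0.45],[0,0,0,0,0,-12,0.45]],
  ],
)

```text
time_s: 25.05
ee_pos: [0.4208, -0.0334, 0.2553]
orientation: [[-0.041, 0.924, 0.38], [0.999, 0.038, 0.015], [-0.0, 0.38, -0.925]]
contact_force: [0.8, 0.3, -0.4]
opening: 0.546
```

```bash
python3 - <<'E'
from h import *
s=st()
Rc=Rz(8,-7,(np.cos(np.radians(8)),np.sin(np.radians(8)),0))
rel((0.40,0.15,0.24),Rc@np.eye(3)); rel((0.3128,0.2728,0.16),Rc)
c=camera("top"); save(c,"t12.png",1); W=cloud(c)
m=(W[...,2]>0.04)&(W[...,2]<0.06)&(W[...,0]>.25)&(W[...,0]<.5)&(W[...,1]>.02)&(W[...,1]<.34)
n,l,q,ce=cv2.connectedComponentsWithStats(m.astype(np.uint8))
for i in range(1,n):
    if q[i,4]>40: r=cv2.minAreaRect((W[l==i][:,:2]*1000).astype(np.float32)); print(np.round(W[l==i].mean(0),4),q[i,4],r)
E
```

```text
t 25.05 rail [-29.44  -0.2  151.31] w [ 0.4208 -0.0334  0.2553] F [ 0.82  0.28 -0.4 ] Frail [ 0.62  0.25 -0.68] op 0.546
row [12.5, -21.4, 81.8] [18.41, -1.8, 0.9] n>= 8.0
row [12.5, -21.4, 81.8] [31.04, -12.42, 5.18] n>= 8.0
[0.4578 0.2196 0.0493] 138 ((458.3540954589844, 220.81541442871094), (33.4705810546875, 30.663570404052734), 1.090718388557434)
[0.4564 0.296  0.0485] 76 ((455.9818420410156, 295.8236389160156), (22.632673263549805, 22.701581954956055), 87.4894790649414)
[0.3137 0.2733 0.0509] 77 ((313.0377197265625, 273.7322998046875), (17.599565505981445, 25.129318237304688), 1.908247709274292)
```

View pics/t12.png

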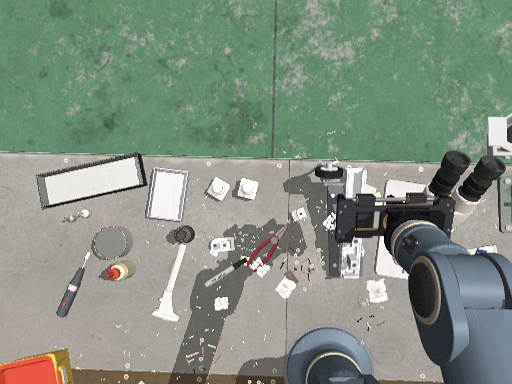

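move_arm(
  series=[
    [[2,-3,11,4,2,0,0.5],[3,-5,22,9,3,0,0.5],[5,-8,33,14,2.5,0,0.5],[7,-11,44,18.5,1.5,0.5,0.5],[8,-14,55,22,-2,1,0.5],[10,-17,66,25.5,-6,2,0.5],[12.5,-21.4,81.8,29,-10,3,0.5],[12.5,-21.4,81.8,31,-12.4,5.2,0.5],[12.5,-21.4,81.8,31,-12.4,5.2,0.5],[12.5,-21.4,81.8,31,-12.4,5.2,0.5],[12.5,-21.4,81.8,31,-12.4,5.2,0.5],[12.5,-21.4,81.8,31,-12.4,5.2,0.5]],
  ],
)

```text
time_s: 26.6
ee_pos: [0.311, 0.272, 0.1566]
orientation: [[0.99, 0.141, 0.008], [0.141, -0.983, -0.121], [-0.009, 0.121, -0.993]]
contact_force: [0.3, -0.3, -0.8]
opening: 0.5
```

```bash
python3 - <<'E'
from h import *
s=st(); print(np.round(s["joint_positions"],1),np.round(s["orientation"],3).tolist())
Rc=Rz(8,-7,(np.cos(np.radians(8)),np.sin(np.radians(8)),0))
rel((0.3128,0.2728,0.06),Rc);rel((0.3128,0.2728,0.0255),Rc)
E
```

```text
t 26.6 rail [-156.26  309.48   96.14] w [0.311  0.272  0.1566] F [ 0.35 -0.27 -0.83] Frail [-0.   -0.28 -0.9 ] op 0.5
[-20.3  12.3 -34.1 121.5  13.9  54.6 -54.7] [[0.99, 0.141, 0.008], [0.141, -0.983, -0.121], [-0.009, 0.121, -0.993]]
row [-0.0, 0.5, 0.2] [0.28, -1.23, 9.58] n>= 1.5
row [-0.0, 0.5, 0.2] [0.31, -1.65, 13.0] n>= 2.1
```

move_arm(
  series=[
    [[0,0.5,0.2,0.28,-0.6,4.5,0.5],[0,0.5,0.2,0.28,-1.2,9.5,0.5],[0,0.5,0.2,0.3,-1.5,11.5,0.5],[0,0.5,0.2,0.3,-1.65,13,0.5],[0,0.5,0.2,0.3,-1.65,13,0.5]],
  ],
)

```text
time_s: 27.22
ee_pos: [0.3125, 0.273, 0.0258]
orientation: [[0.99, 0.137, 0.017], [0.138, -0.983, -0.12], [0.0, 0.121, -0.993]]
contact_force: [-0.4, -0.8, -0.2]
opening: 0.503
```

```bash
python3 - <<'E'
from h import *
s=st(); print(np.round(s["joint_positions"],1),np.round(s["orientation"],3).tolist())
Rc=Rz(8,-7,(np.cos(np.radians(8)),np.sin(np.radians(8)),0))
rel((0.3128,0.2728,0.0255),Rc)
c=camera("wrist"); save(c,"w13.png",1)
E
```

```text
t 27.225 rail [-203.78  310.5   -25.7 ] w [0.3125 0.273  0.0258] F [-0.45 -0.82 -0.19] Frail [-0.52 -0.8   0.  ] op 0.503
[-27.2  25.4 -28.5 127.7  27.6  38.2 -69. ] [[0.99, 0.137, 0.017], [0.138, -0.983, -0.12], [0.0, 0.121, -0.993]]
row [-0.0, -0.0, -0.0] [0.02, 0.02, 0.04] n>= 0.0
```

View pics/w13.png

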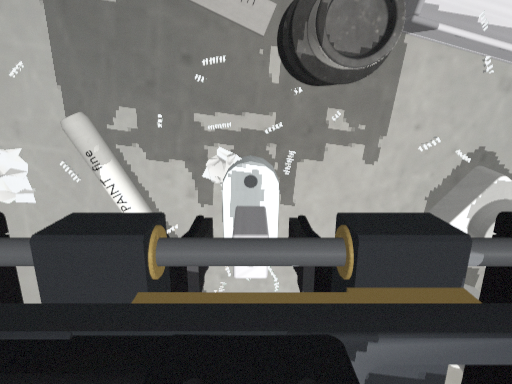

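Shank (250,225) is centred between the fingers, so I'm closing.

move_arm(
  series=[
    [[0,0,0,0,0,0,1],[0,0,0,0,0,0,1],[0,0,0,0,0,0,1],[0,0,0,0,0,0,1],[0,0,0,0,0.3,-2.5,1],[0,0,0,0,1,-8,1],[0,0,0,0,1,-8,1]],
  ],
)

```text
time_s: 28.15
ee_pos: [0.3146, 0.2752, 0.1098]
orientation: [[0.991, 0.135, 0.024], [0.137, -0.984, -0.114], [0.008, 0.116, -0.993]]
contact_force: [-0.0, -0.2, -1.4]
opening: 0.203
```

```bash
cat >> h.py <<'E'
RI_flat=RI
RI7=RI@Ro.from_rotvec([np.radians(-7),0,0]).as_matrix()
E
python3 - <<'E'
from h import *
s=st(); print(np.round(s["joint_positions"],1),np.round(s["orientation"],3).tolist())
rel((0.45,0.18,0.25),Rz(45)); rel(rp(90,0,60),RI7)
E
```

```text
t 28.15 rail [-170.35  312.57   51.35] w [0.3146 0.2752 0.1098] F [-0.   -0.15 -1.38] Frail [-0.52 -0.15 -1.28] op 0.203
[-21.9  16.8 -33.6 124.1  19.1  48.1 -60.4] [[0.991, 0.135, 0.024], [0.137, -0.984, -0.114], [0.008, 0.116, -0.993]]
row [6.6, 1.7, -37.1] [12.22, 12.83, -12.51] n>= 3.5
row [-17.8, 25.7, -81.0] [20.8, 34.37, -6.43] n>= 8.1
```

move_arm(
  series=[
    [[0,0,0,0,0.7,-6,1],[0,0,0,1,1.5,-12,1],[0,0,-8,4,4,-13,1],[-2,2,-17,8,8,-13,1],[-4,5,-27,12.2,12.8,-12.5,1],[-6,8,-37,14,17,-12,1],[-9,12,-47,16,21,-11.5,1],[-12,16,-57,17.5,25,-10.5,1],[-15,20,-67,19,29.5,-9,1],[-17.8,25.7,-76,20.8,34.4,-6.4,1],[-17.8,25.7,-81,20.8,34.4,-6.4,1],[-17.8,25.7,-81,20.8,34.4,-6.4,1],[-17.8,25.7,-81,20.8,34.4,-6.4,1],[-17.8,25.7,-81,20.8,34.4,-6.4,1]],
  ],
)

```text
time_s: 29.9
ee_pos: [0.5642, -0.0283, 0.2116]
orientation: [[-0.043, 0.877, 0.478], [0.999, 0.04, 0.016], [-0.005, 0.479, -0.878]]
contact_force: [0.0, -0.0, -1.3]
opening: 0.206
```

```bash
sed -i 's/def align(fn):/def align(fn,RI=None):\n    RI=RI_flat if RI is None else RI/' h.py; python3 - <<'E'
from h import *
align("w14.png",RI7)
E
```

```text
t 29.9 rail [87.23 -1.15 57.05] w [ 0.5642 -0.0283  0.2116] F [ 0.02 -0.02 -1.31] Frail [-0.48 -0.02 -1.23] op 0.206
 foot -30 [-17.07  14.48  -1.29  44.02]
 foot -25 [-17.15  15.23  -0.96  44.  ]
 foot -20 [-17.99  15.48  -1.26  43.9 ]
 foot -15 [-17.96  15.63  -1.17  43.88]
 foot slope deg 0.16290522359126594 nose tip x 47.3841421280857
 carrier y -1.13 rail y -0.17 gap under 30.8 -> dY 0.96 dZ to 1.2 gap -29.6 offset 26.25
 target y,z -0.19 27.45
66
row [-0.4, 0.2, 0.2] [0.09, -2.48, 2.71] n>= 0.6
28
row [-0.4, 0.2, 0.2] [0.1, -6.25, 2.27] n>= 1.1
-32
row [-0.4, 0.2, 0.2] [0.12, -12.21, 1.58] n>= 2.0
```

View pics/w14.png

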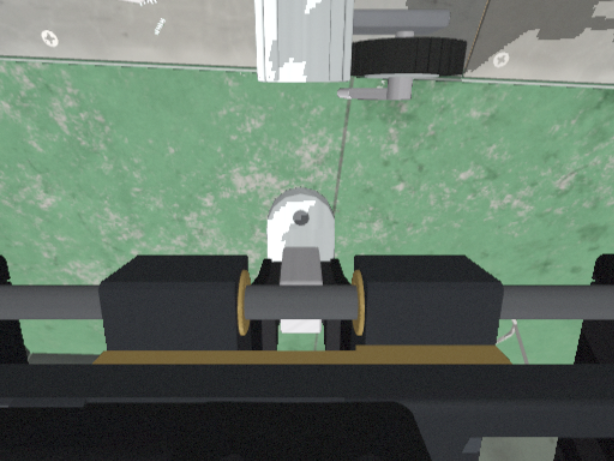

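move_arm(
  series=[
    [[0,0,0,0.09,-1.2,1.6,1],[0,0,0,0.09,-2.4,2.6,1],[0,0,0,0.09,-2.4,2.6,1],[0,0,0,0.09,-2.4,2.6,1],[0,0,0,0.09,-2.4,2.6,1]],
  ],
)

```text
time_s: 30.58
ee_pos: [0.5568, -0.0283, 0.1789]
orientation: [[-0.043, 0.876, 0.481], [0.999, 0.04, 0.016], [-0.005, 0.482, -0.876]]
contact_force: [-0.4, -0.6, -1.1]
opening: 0.205
```

```bash
python3 - <<'E'
from h import *
align("w15.png",RI7)
E
```

```text
t 30.575 rail [68.15 -0.82 29.5 ] w [ 0.5568 -0.0283  0.1789] F [-0.43 -0.62 -1.08] Frail [-0.83 -0.6  -0.83] op 0.205
 foot -30 [-16.17  14.85  -0.66  16.36]
 foot -25 [-16.9   15.56  -0.67  16.41]
 foot -20 [-17.62  15.84  -0.89  16.3 ]
 foot -15 [-17.77  15.97  -0.9   16.34]
 foot slope deg 0.25307273357328175 nose tip x 28.203177298806263
 carrier y -0.82 rail y -0.09 gap under 3.18 -> dY 0.73 dZ to 1.2 gap -1.98 offset 26.33
 target y,z -0.08 27.53
66
row [-0.2, 0.3, 0.2] [0.09, -0.21, 0.16] n>= 0.0
28
row [-0.2, 0.3, 0.2] [0.1, -3.99, -0.28] n>= 0.6
-32
row [-0.2, 0.3, 0.2] [0.12, -9.95, -0.99] n>= 1.6
```

move_arm(
  series=[
    [[0,0,0,0.08,-0.2,0.15,1],[0,0,0,0.08,-0.2,0.15,1],[0,0,0,0.08,-1.2,0.03,1],[0,0,0,0.09,-2.2,-0.08,1],[0,0,0,0.09,-3.2,-0.2,1],[0,0,0,0.09,-4.1,-0.3,1],[0,0,0,0.09,-4.1,-0.3,1]],
  ],
)

```text
time_s: 31.5
ee_pos: [0.5175, -0.0295, 0.1603]
orientation: [[-0.042, 0.877, 0.479], [0.999, 0.04, 0.016], [-0.006, 0.479, -0.878]]
contact_force: [-0.3, 0.8, -0.7]
opening: 0.207
```

```bash
python3 - <<'E'
from h import *
s=st(); rel(rp(-32,-0.1,27.5),RI7)
E
```

```text
t 31.5 rail [24.76 -0.4  27.01] w [ 0.5175 -0.0295  0.1603] F [-0.32  0.81 -0.68] Frail [-0.52  0.83 -0.52] op 0.207
row [-0.4, 0.3, 0.2] [0.04, -5.63, -0.7] n>= 0.9
```

move_arm(
  series=[
    [[0,0,0,0.01,-1,-0.15,1],[0,0,0,0.02,-2,-0.27,1],[0,0,0,0.02,-3,-0.39,1],[0,0,0,0.03,-4,-0.51,1],[0,0,0,0.03,-5,-0.63,1],[0,0,0,0.03,-5.8,-0.72,1],[0,0,0,0.03,-5.8,-0.72,1],[0,0,0,0.03,-5.8,-0.72,0.45],[0,0,0,0.03,-5.8,-0.72,0.45],[0,0,0,0.03,-5.8,-0.72,0.45],[0,0,0,0.03,-5.4,-3.7,0.45],[0,0,0,0.03,-4.8,-8.7,0.45],[0,0,0,0.03,-4.3,-13,0.45],[0,0,0,0.03,-4.3,-13,0.45]],
  ],
)

```text
time_s: 33.25
ee_pos: [0.4108, -0.0625, 0.1873]
orientation: [[0.005, 0.92, 0.392], [0.999, 0.016, -0.051], [-0.053, 0.392, -0.918]]
contact_force: [-0.7, -0.7, -0.6]
opening: 0.549
```

```bash
python3 - <<'E'
from h import *
s=st(); c=camera("top"); save(c,"t16.png",1.5)
W=cloud(c); Q=(W-O)@RR*1000; F=Q[np.isfinite(Q[...,2])]
k=F[(abs(F[:,1])<11)&(F[:,2]>40)&(F[:,2]<56)&(F[:,0]>-270)&(F[:,0]<0)]; print(np.histogram(k[:,0],bins=np.arange(-270,0,10)))
# holders
rel((0.4577,0.2197,0.16),Rz(31.6)); rel((0.4555,0.2958,0.16),Rz(61.8))
E
```

```text
t 33.25 rail [-65.29 -28.85  92.53] w [ 0.4108 -0.0625  0.1873] F [-0.68 -0.72 -0.63] Frail [-0.9  -0.69 -0.32] op 0.549
(array([ 0,  0,  0, 26, 35, 41,  1,  0,  0, 14, 16,  1,  0,  0,  0,  0,  0,
        0,  3,  0,  0,  0,  0,  0,  0,  0]), array([-270, -260, -250, -240, -230, -220, -210, -200, -190, -180, -170,
       -160, -150, -140, -130, -120, -110, -100,  -90,  -80,  -70,  -60,
        -50,  -40,  -30,  -20,  -10]))
row [22.9, -8.9, 57.9] [28.37, 3.62, 2.97] n>= 5.9
row [23.6, -2.5, 28.2] [35.97, 3.55, 2.47] n>= 5.8
```

View pics/t16.png

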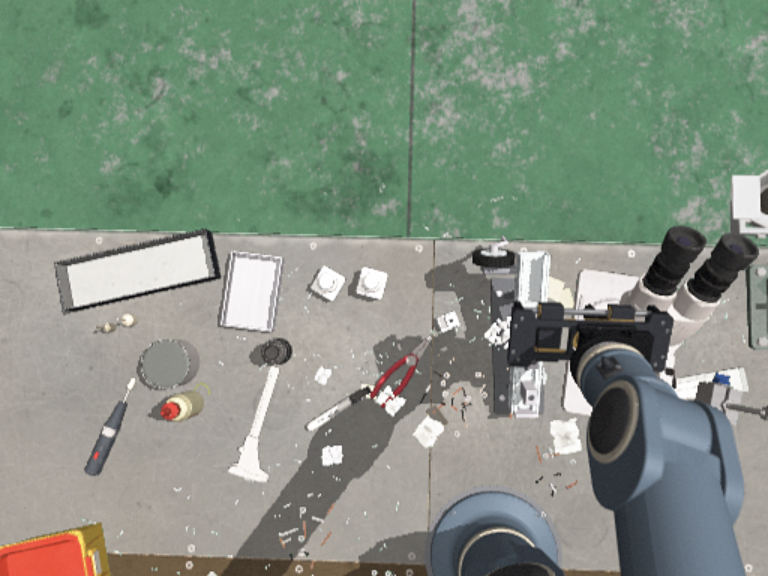

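move_arm(
  series=[
    [[0,0,0,1,3,0,0.3],[0,0,0,3,5,-1,0.2],[0,0,0,6,6,-1,0],[0,0,0,9,7,-1,0],[0,0,0,9,7,-1,0],[0,0,0,9,7,-1,0]],
  ],
)

```text
time_s: 34.05
ee_pos: [0.4717, 0.0287, 0.2182]
orientation: [[0.005, 0.92, 0.392], [0.999, 0.017, -0.052], [-0.054, 0.391, -0.919]]
contact_force: [-0.2, 0.5, -0.3]
opening: 0.994
```

```bash
python3 - <<'E'
from h import *
s=st(); print(np.round(s["orientation"],3).tolist(),np.round(s["joint_positions"],1))
rel((0.4577,0.2197,0.16),Rz(31.6)); rel((0.4577,0.2197,0.16),Rz(76.6))
c=camera("top"); W=cloud(c); Q=(W-O)@RR*1000; F=Q[np.isfinite(Q[...,2])]; save(c,"t17.png",1)
k=F[(abs(F[:,1])<11)&(F[:,2]>40)&(F[:,2]<56)&(F[:,0]>-270)&(F[:,0]<0)]; print(np.histogram(k[:,0],bins=np.arange(-270,0,10))[0])
for (x0,y0) in ((.4577,.2197),(.4555,.2958)):
    m=(abs(W[...,0]-x0)<.04)&(abs(W[...,1]-y0)<.037)&(W[...,2]>.012)
    P=W[m]; print(x0,len(P),cv2.minAreaRect((P[:,:2]*1000).astype(np.float32)),np.percentile(P[:,2],98))
E
```

```text
t 34.05 rail [ 6.29 59.73 96.88] w [0.4717 0.0287 0.2182] F [-0.23  0.54 -0.29] Frail [-0.3   0.55 -0.19] op 0.994
[[0.005, 0.92, 0.392], [0.999, 0.017, -0.052], [-0.054, 0.391, -0.919]] [ 66.    2.6 -78.7 126.9  19.6  32.   63.3]
row [22.6, -8.9, 57.9] [19.38, -3.25, 3.8] n>= 5.9
row [23.3, 0.4, 13.6] [19.38, -3.25, 3.8] n>= 3.2
[0 0 0 0 0 0 0 0 0 0 0 0 0 0 0 0 0 0 0 0 0 0 0 0 0 0]
0.4577 318 ((458.705322265625, 219.84671020507812), (45.98094940185547, 46.09539794921875), 76.46324920654297) 0.05726424039226122
0.4555 311 ((456.7740173339844, 296.1722717285156), (46.52904510498047, 45.736690521240234), 61.96562194824219) 0.05242950361564125
```

View pics/t17.png

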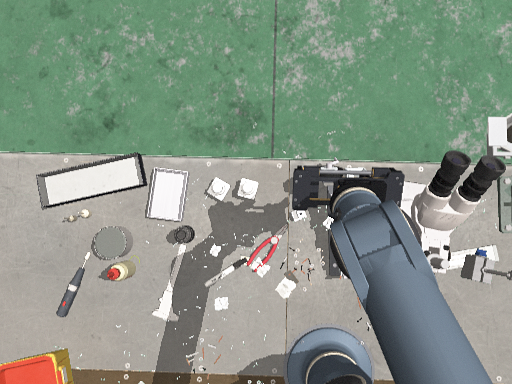

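move_arm(
  series=[
    [[3,0,8,3,0,0,0.3],[6,0,16,6,0,0,0.3],[9,0,24,9,0,0,0.3],[9,0,24,9,0,0,0.3],[9,0,24,9,0,0,0.3]],
  ],
)

```text
time_s: 34.72
ee_pos: [0.4721, 0.117, 0.2132]
orientation: [[0.391, 0.886, 0.248], [0.917, -0.398, -0.024], [0.077, 0.236, -0.969]]
contact_force: [-0.6, 0.6, -0.8]
opening: 0.704
```

```bash
python3 - <<'E'
from h import *
s=st(); print(np.round(s["orientation"],3).tolist(),np.round(s["joint_positions"],1))
rel((0.4580,0.2197,0.20),Rz(10))
E
```

```text
t 34.725 rail [  8.23 147.88  90.77] w [0.4721 0.117  0.2132] F [-0.65  0.57 -0.82] Frail [-0.89  0.6  -0.53] op 0.704
[[0.391, 0.886, 0.248], [0.917, -0.398, -0.024], [0.077, 0.236, -0.969]] [ 39.9  12.8 -69.8 119.8  27.8  46.7  20.6]
row [10.4, -10.8, 56.1] [8.77, -5.65, 0.69] n>= 5.4
```

move_arm(
  series=[
    [[3,-3,11,3,-1,0,0.3],[5,-5,22,5,-3,0,0.3],[8,-7,33,7,-4.5,0.3,0.3],[10.4,-10.8,45,8.8,-5.6,0.7,0.3],[10.4,-10.8,56.1,8.8,-5.6,0.7,0.3],[10.4,-10.8,56.1,8.8,-5.6,0.7,0.3],[10.4,-10.8,56.1,8.8,-5.6,0.7,0.3],[10.4,-10.8,56.1,8.8,-5.6,0.7,0.3]],
  ],
)

```text
time_s: 35.72
ee_pos: [0.4591, 0.2202, 0.2007]
orientation: [[0.985, 0.174, 0.001], [0.174, -0.985, 0.002], [0.001, -0.002, -1.0]]
contact_force: [0.3, 0.3, 0.1]
opening: 0.701
```

```bash
python3 - <<'E'
from h import *
s=st(); print(np.round(s["orientation"],3).tolist(),np.round(s["joint_positions"],1))
rel((0.4580,0.2197,0.0285),Rz(10))
c=camera("top"); W=cloud(c); Q=(W-O)@RR*1000; F=Q[np.isfinite(Q[...,2])]; save(c,"t18.png",1.5)
k=F[(abs(F[:,1])<11)&(F[:,2]>40)&(F[:,2]<56)&(F[:,0]>-270)&(F[:,0]<0)]; print(np.histogram(k[:,0],bins=np.arange(-270,0,10))[0])
E
```

```text
t 35.725 rail [ -4.57 251.55  82.41] w [0.4591 0.2202 0.2007] F [0.27 0.26 0.11] Frail [ 0.3   0.25 -0.  ] op 0.701
[[0.985, 0.174, 0.001], [0.174, -0.985, 0.002], [0.001, -0.002, -1.0]] [ 13.8  20.8 -54.4 109.4  19.5  59.5 -38.9]
row [-0.1, -0.1, -0.0] [-0.14, 0.06, 17.22] n>= 2.8
[0 0 0 0 0 0 0 0 0 0 0 0 0 0 0 0 0 0 0 0 0 0 0 0 0 0]
```

View pics/t18.png

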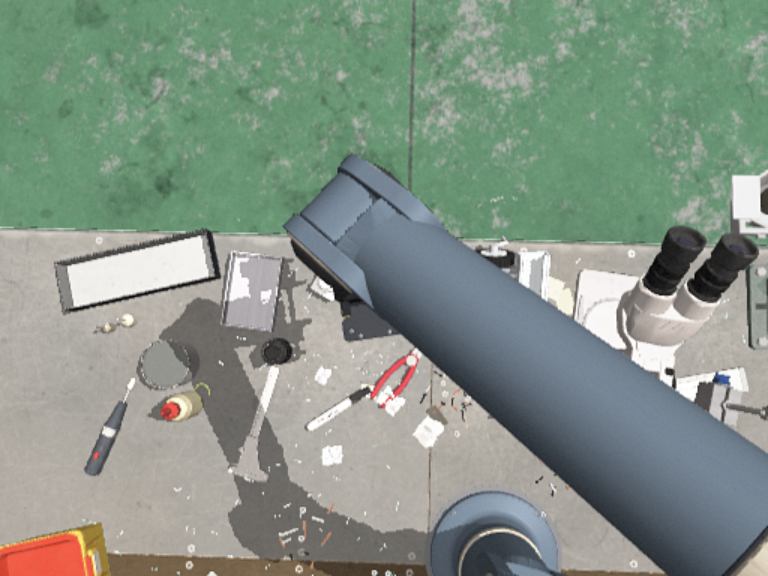

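move_arm(
  series=[
    [[0,0,0,-0.1,0.05,5,0.3],[0,0,0,-0.1,0.05,10,0.3],[0,0,0,-0.1,0.05,14,0.3],[0,0,0,-0.1,0.05,16,0.3],[0,0,0,-0.1,0.05,17.1,0.3],[0,0,0,-0.1,0.05,17.1,0.3],[0,0,0,-0.1,0.05,17.1,1],[0,0,0,-0.1,0.05,17.1,1],[0,0,0,-0.1,0.05,17.1,1],[0,0,0,-0.1,0.05,17.1,1]],
  ],
)

```text
time_s: 37.02
ee_pos: [0.4582, 0.2213, 0.03]
orientation: [[0.985, 0.174, 0.001], [0.174, -0.985, 0.003], [0.001, -0.002, -1.0]]
contact_force: [0.2, -0.5, 3.3]
opening: 0.382
```

```bash
python3 - <<'E'
from h import *
s=st(); z=s["ee_pos"][2]
W=np.load("top0.npy"); m=(abs(W[...,0]-.44)<.1)&(abs(W[...,1]-.43)<.09)&(W[...,2]>.016)&(W[...,2]<.035)
P=W[m]; print(cv2.minAreaRect((P[:,:2]*1000).astype(np.float32)))
for dy in (28,-28):
    print(dy)
E
```

```text
t 37.025 rail [-69.26 252.68 -75.52] w [0.4582 0.2213 0.03  ] F [ 0.22 -0.46  3.3 ] Frail [ 1.42 -0.47  2.98] op 0.382
((439.84576416015625, 434.17779541015625), (203.02378845214844, 145.03201293945312), 72.83527374267578)
28
-28
```

```bash
python3 - <<'E'
from h import *
W=np.load("top0.npy"); Z=W[...,2]
m=(Z>0.016)&(Z<0.04)
n,l,q,ce=cv2.connectedComponentsWithStats(m.astype(np.uint8))
for i in range(1,n):
    if abs(q[i,0]-147)<4 and abs(q[i,1]-167)<4:
        P=W[l==i]; r=cv2.minAreaRect((P[:,:2]*1000).astype(np.float32)); print(q[i],r,P[:,2].mean())
F=W[180:205,158:178].reshape(-1,3); print("floor",np.nanmean(F,0))
a=np.radians(r[2] if r[1][0]<r[1][1] else r[2]-90); ex=np.array([np.cos(a),np.sin(a)]); ey=np.array([-ex[1],ex[0]]); C=np.array(r[0])/1000
print(np.degrees(a),C)
for nm,d in (("far",.031),("near",-.031)):
    p=C+ey*d; print(nm,p); 
p=C+ey*.031
rel((p[0],p[1],.14),Rz(10)); rel((p[0],p[1],.0345),Rz(10))
E
```

```text
[147 167  42  54 278] ((439.3918762207031, 428.6587829589844), (91.52946472167969, 129.85093688964844), 84.3631820678711) 0.023652011468307026
floor [0.44434717 0.43326415 0.00443441]
84.3631820678711 [0.43939188 0.42865878]
far [0.40854178 0.43170368]
near [0.47024198 0.42561389]
row [-0.1, -0.1, 0.0] [-1.22, -21.61, -10.95] n>= 3.9
row [-0.1, -0.1, 0.0] [-1.23, -21.59, -0.4] n>= 3.5
```

```bash
python3 - <<'E'
from h import *
rel((.4085,.4317,.14),Rz(18)); rel((.4085,.4317,.0335),Rz(18))
E
```

```text
row [-0.1, -0.1, -8.0] [-1.22, -21.61, -10.95] n>= 3.9
row [-0.1, -0.1, -8.0] [-1.24, -21.59, -0.3] n>= 3.5
```

move_arm(
  series=[
    [[0,0,0,0,0,-5,1],[0,0,0,0,0,-11,1],[0,0,-3,-0.4,-6,-11,1],[0,0,-6,-0.8,-12,-11,1],[0,0,-8,-1.2,-18,-11,1],[0,0,-8,-1.2,-21.6,-11,1],[0,0,-8,-1.2,-21.6,-11,1],[0,0,-8,-1.2,-21.6,-6,1],[0,0,-8,-1.2,-21.6,-2,1],[0,0,-8,-1.2,-21.6,-1,1],[0,0,-8,-1.2,-21.6,-1,1]],
  ],
)

```text
time_s: 38.4
ee_pos: [0.409, 0.4314, 0.0403]
orientation: [[0.951, 0.309, 0.0], [0.309, -0.951, 0.002], [0.001, -0.002, -1.0]]
contact_force: [0.6, 0.1, -1.6]
opening: 0.38
```

```bash
python3 - <<'E'
from h import *
s=st(); rel((.4085,.4317,.0335),Rz(18)); print(np.round(s["joint_positions"],1))
E
```

```text
t 38.4 rail [-102.8   464.63  -50.92] w [0.409  0.4314 0.0403] F [ 0.56  0.07 -1.58] Frail [-0.07  0.04 -1.67] op 0.38
row [-0.1, -0.1, -0.0] [-0.04, -0.05, 0.68] n>= 0.1
[-18.1  39.9 -45.5 106.1  36.7  49.7 -63.8]
```

Lower, release and go to the second holder.

move_arm(
  series=[
    [[0,0,0,0,0,0.4,1],[0,0,0,0,0,0.7,1],[0,0,0,0,0,0.72,1],[0,0,0,0,0,0.72,0.45],[0,0,0,0,0,0.72,0.45],[0,0,0,0,0,0.72,0.45],[0,0,0,0,0,-3,0.45],[0,0,0,0,0,-8,0.45],[0,0,0,0,0,-11,0.3],[0,0,0,0,0,-11,0.3]],
  ],
)

```text
time_s: 39.65
ee_pos: [0.4094, 0.4332, 0.1529]
orientation: [[0.951, 0.309, 0.004], [0.309, -0.951, 0.007], [0.006, -0.005, -1.0]]
contact_force: [-0.1, -0.7, 0.0]
opening: 0.671
```

```bash
python3 - <<'E'
from h import *
s=st(); rel((.4557,.2958,.15),Rz(10)); rel((.4557,.2958,.0235),Rz(10)); print(np.round(s["joint_positions"],1))
c=camera("scene"); save(c,"s20.png",1.5)
E
```

```text
t 39.65 rail [-60.19 466.43  53.36] w [0.4094 0.4332 0.1529] F [-0.11 -0.69  0.01] Frail [-0.12 -0.69  0.06] op 0.671
row [-0.3, -0.3, 8.0] [0.15, 14.5, 0.22] n>= 2.3
row [-0.3, -0.3, 8.0] [0.07, 14.56, 12.87] n>= 3.1
[-13.7  32.5 -51.5 101.4  29.1  59.9 -57.8]
```

View pics/s20.png

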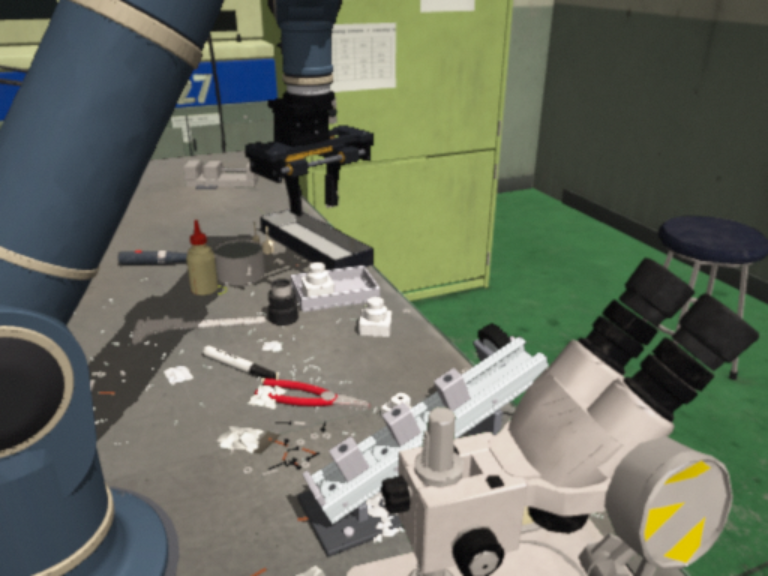

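All three carriers lie end to end in the rail (345,455), (400,420) and (450,390). Holder 2 stands in the tray (318,278). Fetching holder 1 at (375,315).

move_arm(
  series=[
    [[0,0,4,0.1,6,0,0.3],[0,0,8,0.1,12,0,0.3],[0,0,8,0.1,14.5,0.3,0.3],[0,0,8,0.1,14.5,5,0.3],[-0.3,-0.3,8,0.1,14.5,9,0.3],[-0.3,-0.3,8,0.1,14.5,11.5,0.3],[-0.3,-0.3,8,0.1,14.5,12.8,0.3],[-0.3,-0.3,8,0.1,14.5,12.8,0.3],[-0.3,-0.3,8,0.1,14.5,12.8,1],[-0.3,-0.3,8,0.1,14.5,12.8,1],[-0.3,-0.3,8,0.1,14.5,12.8,1],[-0.3,-0.3,8,0.1,14.5,12.8,1]],
  ],
)

```text
time_s: 41.2
ee_pos: [0.4547, 0.2943, 0.022]
orientation: [[0.985, 0.174, -0.003], [0.174, -0.985, -0.003], [-0.003, 0.003, -1.0]]
contact_force: [0.3, -1.5, 0.2]
opening: 0.381
```

```bash
python3 - <<'E'
from h import *
s=st(); z=s["ee_pos"][2]; print(np.round(s["joint_positions"],1))
rel((.4702,.4256,.14),Rz(32.6)); rel((.4702,.4256,z+.003),Rz(32.6))
E
```

```text
t 41.2 rail [-72.73 325.8  -82.83] w [0.4547 0.2943 0.022 ] F [ 0.32 -1.48  0.18] Frail [ 0.3  -1.49  0.07] op 0.381
[ -5.   37.  -43.1 113.5  36.4  44.  -59.8]
row [0.1, 0.2, -22.6] [3.77, -12.62, -11.85] n>= 2.8
row [0.1, 0.2, -22.6] [3.81, -12.66, -0.35] n>= 2.1
```

move_arm(
  series=[
    [[0,0,0,0,0,-5,1],[0,0,0,0,0,-11,1],[0,0,-8,1.3,-4,-11.8,1],[0,0,-16,2.6,-8,-11.8,1],[0,0,-22.6,3.8,-12.6,-11.8,1],[0,0,-22.6,3.8,-12.6,-11.8,1],[0,0,-22.6,3.8,-12.6,-7,1],[0,0,-22.6,3.8,-12.6,-2.5,1],[0,0,-22.6,3.8,-12.6,-1.2,1],[0,0,-22.6,3.8,-12.6,-1.2,1]],
  ],
)

```text
time_s: 42.45
ee_pos: [0.47, 0.4245, 0.0331]
orientation: [[0.843, 0.539, -0.004], [0.539, -0.843, -0.004], [-0.006, 0.001, -1.0]]
contact_force: [0.2, -0.5, -1.2]
opening: 0.385
```

```bash
python3 - <<'E'
from h import *
s=st(); rel((.4702,.4256,.0252),Rz(32.6))
E
```

```text
t 42.45 rail [-49.25 455.26 -80.25] w [0.47   0.4245 0.0331] F [ 0.19 -0.49 -1.18] Frail [-0.28 -0.5  -1.16] op 0.385
row [0.1, 0.3, -0.0] [0.08, -0.08, 0.79] n>= 0.1
```

move_arm(
  series=[
    [[0,0,0,0,0,0.5,1],[0,0,0,0,0,0.8,1],[0,0,0,0,0,0.8,1],[0,0,0,0,0,0.8,0.5],[0,0,0,0,0,0.8,0.5],[0,0,0,0,0,0.8,0.5],[0,0,0,0,0,-3,0.5],[0,0,0,0,0,-8,0.5],[0,0,0,0,0,-14,1],[0,0,0,0,0,-18,1],[0,0,0,0,0,-18,1]],
  ],
)

```text
time_s: 43.82
ee_pos: [0.4714, 0.4278, 0.2175]
orientation: [[0.842, 0.539, 0.002], [0.539, -0.842, 0.002], [0.003, -0.0, -1.0]]
contact_force: [-0.1, -0.3, 0.0]
opening: 0.248
```

```bash
python3 - <<'E'
from h import *
s=st(); print(np.round(s["joint_positions"],1))
c=camera("scene"); save(c,"s22.png",1.5)
rel(rp(-18,44,60),RW); rel((.46,.2,.25),RW)
E
```

```text
t 43.825 rail [ 21.19 458.46  90.09] w [0.4714 0.4278 0.2175] F [-0.12 -0.26  0.  ] Frail [-0.12 -0.25  0.05] op 0.248
[ -8.7  34.  -55.8  91.7  29.5  70.1 -37.6]
row [-5.7, 21.6, 29.9] [-22.91, 34.45, 4.08] n>= 6.7
row [-5.7, 21.6, 29.9] [-13.13, 18.48, -3.47] n>= 3.7
```

View pics/s22.png

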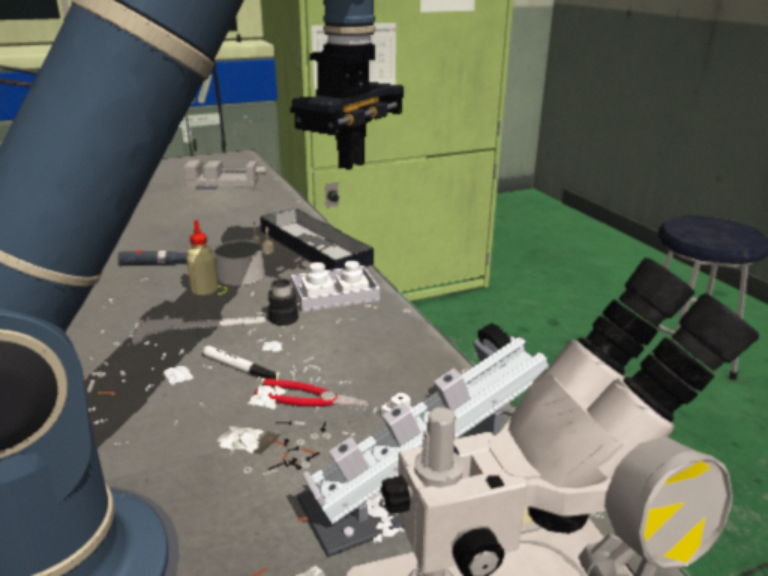

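Both holders stand in the tray (318,280) and (352,278), and the eyepiece is untouched. Back to the wheel.

move_arm(
  series=[
    [[0,3,5,-4,5,-4,1],[-1,6,10,-8,10,-5,1],[-2,10,16,-11,15,-5,1],[-3,14,22,-14,20,-4,1],[-4,18,27,-17,25,-2,1],[-5,21,30,-20,30,0,1],[-5.7,21.6,29.9,-22.9,34.4,2,1],[-5.7,21.6,29.9,-22.9,34.4,3.5,1],[-5.7,21.6,29.9,-22.9,34.4,3.5,1],[-5.7,21.6,29.9,-22.9,34.4,3.5,1]],
  ],
)

```text
time_s: 45.12
ee_pos: [0.4631, 0.0132, 0.1799]
orientation: [[0.927, 0.043, 0.372], [0.04, -0.999, 0.015], [0.373, 0.001, -0.928]]
contact_force: [-0.0, -0.0, 0.5]
opening: 0.005
```

```bash
python3 - <<'E'
from h import *
s=st(); print(np.round(s["joint_positions"],1))
rel(rp(-17,37,30),RW); rel(rp(-17,37,15.5),RW)
E
```

```text
t 45.125 rail [-16.62  44.58  64.83] w [0.4631 0.0132 0.1799] F [-0.02 -0.01  0.49] Frail [ 0.16 -0.    0.46] op 0.005
[ 41.8   3.6 -50.5 130.7  11.5  25.6 -15.1]
row [0.0, 0.1, 0.1] [-0.03, 0.76, 3.48] n>= 0.6
row [0.0, 0.1, 0.1] [-0.03, 0.76, 4.93] n>= 0.8
```

move_arm(
  series=[
    [[0,0,0,0,0.76,2,1],[0,0,0,0,0.76,4,1],[0,0,0,0,0.76,4.8,1],[0,0,0,0,0.76,5.05,1],[0,0,0,0,0.76,5.1,1],[0,0,0,0,0.76,5.1,1]],
  ],
)

```text
time_s: 45.88
ee_pos: [0.4825, 0.0064, 0.1332]
orientation: [[0.927, 0.043, 0.373], [0.04, -0.999, 0.015], [0.374, 0.001, -0.928]]
contact_force: [-3.0, 1.7, 3.4]
opening: 0.006
```

```bash
python3 - <<'E'
from h import *
s=st(); print(np.round(s["joint_positions"],1))
E
```

```text
t 45.875 rail [-16.44  37.    14.42] w [0.4825 0.0064 0.1332] F [-3.    1.66  3.41] Frail [-1.43  1.79  4.26] op 0.006
[ 33.1  11.1 -43.4 131.9  29.4  20.3 -31.8]
```

move_arm(
  series=[
    [[0,0,0,0,0,0.05,1],[0,0,0,0,-0.3,0.02,1],[0,0,0,0,-0.6,-0.03,1],[0,0,0,0,-0.9,-0.07,1],[0,0,0,0,-1.2,-0.07,1],[0,0,0,0,-1.6,-0.07,1],[0,0,0,0,-2.0,-0.07,1],[0,0,0,0,-2.4,-0.07,1],[0,0,0,0,-2.8,-0.07,1],[0,0,0,0,-3.2,-0.07,1],[0,0,0,0,-3.2,-0.07,1]],
  ],
)

```text
time_s: 47.25
ee_pos: [0.4807, 0.0377, 0.1341]
orientation: [[0.927, 0.042, 0.373], [0.04, -0.999, 0.013], [0.374, 0.003, -0.928]]
contact_force: [-8.5, 0.8, 12.7]
opening: 0.004
```

```bash
python3 - <<'E'
from h import *
s=st(); print(np.round(s["joint_positions"],1))
c=camera("top"); img=c["image"][:,:,::-1]; cv2.imwrite("pics/t24.png",cv2.resize(img[140:230,290:390],None,fx=6,fy=6,interpolation=cv2.INTER_CUBIC))
E
```

```text
t 47.25 rail [-16.56  68.28  15.41] w [0.4807 0.0377 0.1341] F [-8.52  0.8  12.73] Frail [-3.1   1.15 14.98] op 0.004
[ 27.1  10.7 -42.2 132.   32.6  21.4 -39.5]
```

View pics/t24.png

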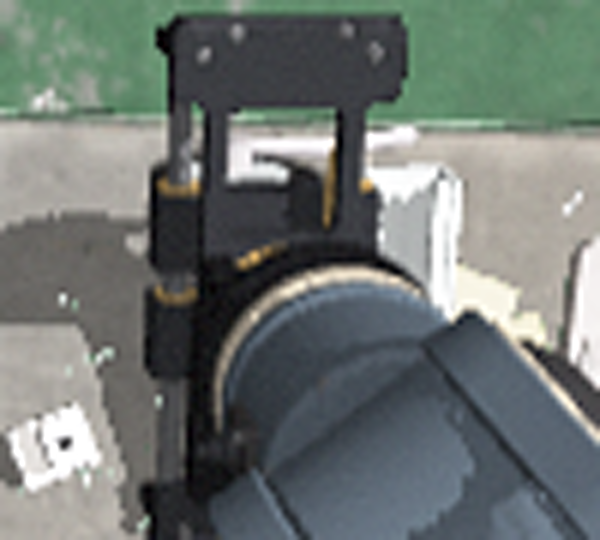

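```bash
cat >> h.py <<'E'
def bar(c,s=None):
    W=cloud(c,s); Q=(W-O)@RR*1000; F=Q[np.isfinite(Q[...,2])]
    k=F[(F[:,0]>1)&(F[:,0]<16)&(F[:,1]>-35)&(F[:,1]<42)&(F[:,2]>-60)&(F[:,2]<45)]
    for y0 in range(-32,42,6):
        q=k[abs(k[:,1]-y0)<3]
        if len(q): print(" bar y",y0,np.round(np.median(q,0),1),len(q))
    if len(k)>10:
        p=np.polyfit(k[:,1],k[:,2],1); print(" slope deg",np.degrees(np.arctan(p[0])),"ymin",k[:,1].min())
E
python3 - <<'E'
from h import *
bar(camera("top"))
E
```

```text
bar y -20 [  6.4 -17.4 -28.5] 2
 bar y -14 [  6.5 -12.4 -25.4] 6
 bar y -8 [  6.6  -7.8 -23.6] 6
 bar y -2 [  6.2  -2.2 -21.1] 6
 bar y 4 [  5.7   3.5 -16.7] 6
 bar y 22 [ 8.  23.3 -6.7] 3
 bar y 28 [ 6.1 28.3 -6.4] 9
 bar y 34 [ 5.7 34.3 -8.8] 9
 bar y 40 [ 5.8 40.2 -8.4] 6
 slope deg 19.788013732936346 ymin -17.658015810482148
```

The bar arm slopes 28° below level (wheel about 1.03), so about 15 mm more travel is needed.

move_arm(
  series=[
    [[0,0,0,0,0,-1.0,1],[0,0,0,0,1.0,-1.2,1],[0,0,0,0,2.0,-1.0,1],[0,0,0,0,2.0,-0.4,1],[0,0,0,0,2.0,-0.03,1],[0,0,0,0,2.0,-0.03,1],[0,0,0,0,1.7,-0.03,1],[0,0,0,0,1.4,-0.03,1],[0,0,0,0,1.1,-0.03,1],[0,0,0,0,0.8,-0.03,1],[0,0,0,0,0.5,-0.03,1],[0,0,0,0,0.5,-0.03,1]],
  ],
)

```text
time_s: 48.85
ee_pos: [0.4806, 0.0331, 0.1342]
orientation: [[0.927, 0.042, 0.373], [0.041, -0.999, 0.013], [0.373, 0.004, -0.928]]
contact_force: [-14.0, -1.2, 22.7]
opening: 0.01
```

```bash
python3 - <<'E'
from h import *
s=st(); print(np.round(s["joint_positions"],1))
bar(camera("top"))
E
```

```text
t 48.85 rail [-16.8   63.76  15.61] w [0.4806 0.0331 0.1342] F [-14.04  -1.23  22.66] Frail [-4.56 -0.65 26.28] op 0.01
[ 27.8  10.6 -42.2 132.   31.9  21.3 -38.1]
 bar y -14 [  6.3 -13.1   8.5] 6
 bar y -8 [ 6.7 -7.6  8.6] 8
 bar y -2 [ 6.1 -2.   8.7] 7
 bar y 4 [6.5 3.9 7.8] 9
 bar y 22 [ 5.5 22.9 10. ] 5
 bar y 28 [ 5.6 27.3  9.4] 7
 bar y 34 [ 7.  33.2  7.6] 11
 bar y 40 [ 5.5 38.7  1.1] 8
 slope deg -3.955649130283884 ymin -15.140695742376492
```

move_arm(
  series=[
    [[0,0,0,0,0,-0.5,1],[0,0,0,0,0,-3,1],[0,0,0,1.5,0,-8,1],[0,0,0,4,0,-11,1],[0,0,0,6,0,-11,1],[0,0,0,6,0,-11,1]],
  ],
)

```text
time_s: 49.65
ee_pos: [0.4966, 0.0335, 0.2584]
orientation: [[0.927, 0.042, 0.374], [0.039, -0.999, 0.016], [0.374, 0.0, -0.927]]
contact_force: [-0.3, -0.5, -0.1]
opening: 0.007
```

```bash
python3 - <<'E'
from h import *
s=st(); print(np.round(s["joint_positions"],1))
bar(camera("top"))
rel(rp(115,10,75),RI)
E
```

```text
t 49.65 rail [ 44.53  63.48 124.78] w [0.4966 0.0335 0.2584] F [-0.26 -0.49 -0.14] Frail [-0.32 -0.48 -0.03] op 0.007
[ 4.490e+01  1.000e-01 -5.400e+01  1.211e+02  4.300e+00  3.710e+01
 -9.600e+00]
row [-0.1, 0.2, -90.0] [7.25, 5.35, 4.89] n>= 8.4
```

move_arm(
  series=[
    [[0,0,-10,1.5,0.7,0.6,1],[0,0,-20,3,1.4,1.2,1],[0,0,-30,4.5,2.1,1.8,1],[0,0,-40,6,2.8,2.4,1],[0,0,-50,7.2,3.5,3,1],[0,0,-60,7.2,4.2,3.6,1],[0,0,-70,7.2,4.9,4.2,1],[0,0,-80,7.2,5.3,4.9,1],[0,0,-90,7.2,5.3,4.9,1],[0,0,-90,7.2,5.3,4.9,1],[0,0,-90,7.2,5.3,4.9,1]],
  ],
)

```text
time_s: 51.08
ee_pos: [0.582, -0.0159, 0.2385]
orientation: [[-0.04, 0.928, 0.371], [0.999, 0.037, 0.015], [-0.0, 0.371, -0.928]]
contact_force: [0.1, -0.8, -0.4]
opening: 0.004
```

```bash
python3 - <<'E'
from h import *
s=st(); print(np.round(s["joint_positions"],1)); s=read_state();c=camera("wrist"); save(c,"w26.png",1.5); bar(c,s); bar(camera("top"))
rel(rp(44,63,125),RW)
E
```

```text
t 51.075 rail [114.34  10.49  75.14] w [ 0.582  -0.0159  0.2385] F [ 0.11 -0.79 -0.4 ] Frail [-0.08 -0.79 -0.4 ] op 0.004
[ 51.6  17.4 -63.9 113.2  28.4  39.9  65.2]
 bar y -20 [  3.6 -17.1   6.2] 3
 bar y -14 [  4.2 -13.5   8.3] 76
 bar y -8 [ 4.7 -7.9  8.2] 85
 bar y -2 [ 4.3 -2.1  8.4] 85
 bar y 4 [4.4 4.1 8.3] 87
 bar y 10 [ 4.5 10.1  8.3] 80
 bar y 16 [ 4.4 16.   8.4] 90
 bar y 22 [ 4.4 22.1  8. ] 80
 bar y 28 [ 4.3 27.9  8.1] 89
 bar y 34 [ 4.5 34.   5.7] 77
 bar y 40 [ 4.3 39.5  0.9] 57
 slope deg -4.050071959135088 ymin -17.193959362637106
 bar y -14 [  6.9 -12.8  10.1] 6
 bar y -8 [ 6.8 -7.5  8. ] 8
 bar y -2 [ 6.3 -2.3 10.2] 7
 bar y 4 [6.8 4.  8.9] 9
 bar y 10 [ 7.2 11.   8.6] 9
 bar y 16 [ 6.3 15.5  9.6] 10
 bar y 22 [ 5.2 21.9  9.2] 9
 bar y 28 [ 5.2 27.9  8.9] 6
 bar y 34 [ 6.  33.4  8. ] 10
 bar y 40 [ 6.4 39.5  2.9] 9
 slope deg -3.7331214889420754 ymin -14.900860162027145
row [-0.1, 0.2, 89.9] [5.24, -7.1, -4.94] n>= 8.4
```

View pics/w26.png

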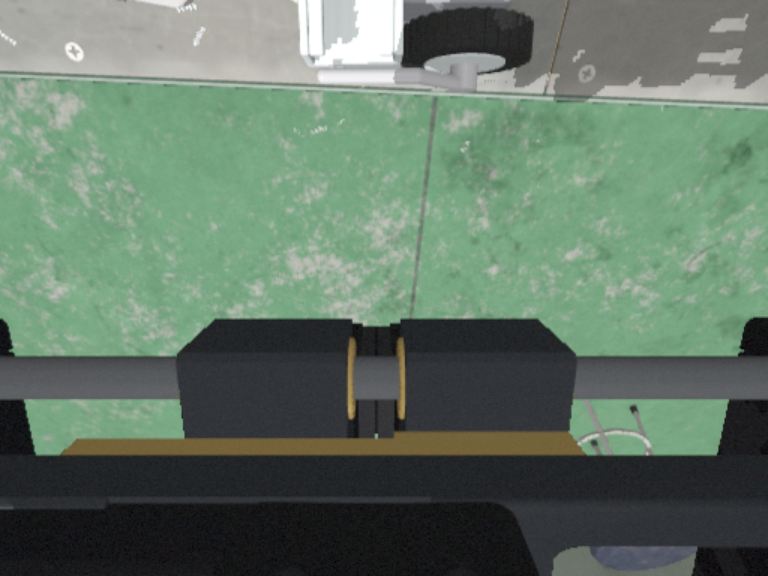

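The bar is level (z = 8.1–8.4 mm for y from −14 to 28). Final check.

```bash
python3 - <<'E'
from h import *
s=st();c=camera("scene"); W=cloud(c); save(c,"s27.png",1.5)
Q=(W-O)@RR*1000; F=Q[np.isfinite(Q[...,2])]
k=F[(abs(F[:,1])<12)&(F[:,2]>44)&(F[:,2]<56)&(F[:,0]>-270)&(F[:,0]<20)]; print(np.histogram(k[:,0],bins=np.arange(-270,20,10)))
c=camera("top"); save(c,"t27.png",1.5)
W=cloud(c); m=(abs(W[...,0]-.335)<.035)&(abs(W[...,1]-.378)<.035)&(W[...,2]>.04); print("eyepiece",W[m].mean(0))
m=(abs(W[...,0]-.44)<.06)&(abs(W[...,1]-.43)<.04)&(W[...,2]>.04); n,l,q,ce=cv2.connectedComponentsWithStats(m.astype(np.uint8))
for i in range(1,n):
    if q[i,4]>20: print("holder",W[l==i].mean(0),W[l==i][:,2].max())
W=np.load("top0.npy"); m=(abs(W[...,0]-.335)<.035)&(abs(W[...,1]-.378)<.035)&(W[...,2]>.04); print("eyepiece0",W[m].mean(0))
E
```

```text
t 51.175 rail [114.85  10.42  75.46] w [ 0.5824 -0.016   0.239 ] F [0.07 0.18 0.65] Frail [0.32 0.18 0.57] op 0.007
(array([ 0,  0,  0, 76, 83, 58,  0,  0,  0, 65, 76, 68,  0,  0,  0, 49, 75,
       74,  1,  0,  0,  0,  0,  0,  0,  0,  0,  0]), array([-270, -260, -250, -240, -230, -220, -210, -200, -190, -180, -170,
       -160, -150, -140, -130, -120, -110, -100,  -90,  -80,  -70,  -60,
        -50,  -40,  -30,  -20,  -10,    0,   10]))
eyepiece [0.336433   0.37841195 0.05491295]
holder [0.46968768 0.42535154 0.04904569] 0.05532280295100567
holder [0.41000553 0.42790893 0.05237006] 0.06245889788476744
eyepiece0 [0.33645028 0.37844266 0.0548133 ]
```

View pics/s27.png

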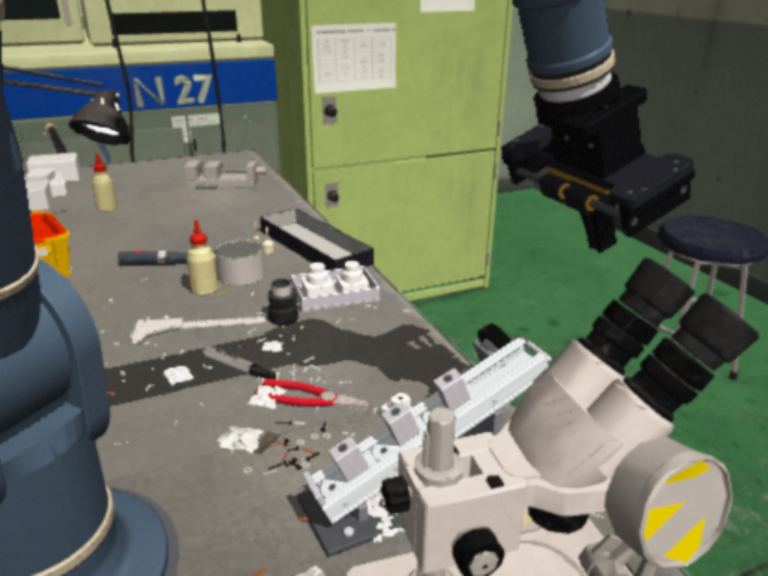

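View pics/t27.png

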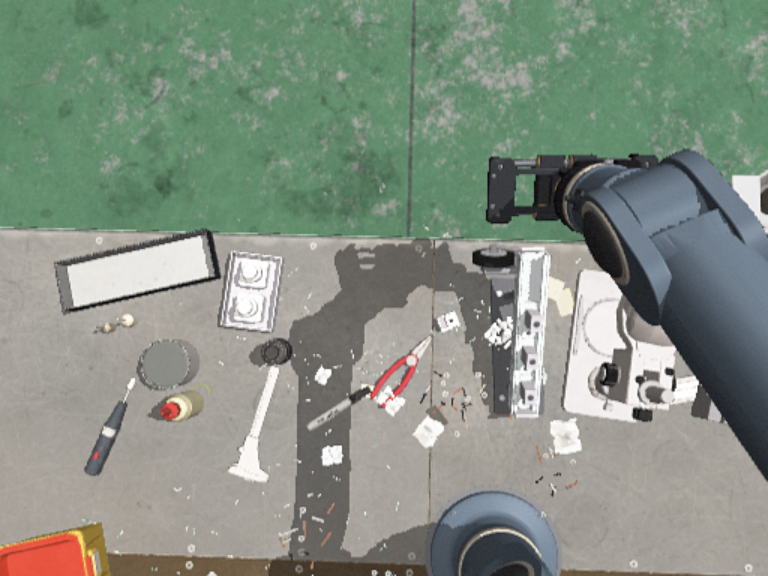

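```bash
python3 - <<'E'
from h import *
s=st(); print(sign_off())
E
```

```text
t 51.275 rail [115.14  10.33  75.61] w [ 0.5826 -0.0161  0.2392] F [-0.27  0.11  0.17] Frail [-0.18  0.12  0.26] op 0.003
the job is handed in; nothing more can be done
None
```

The job is done and handed in at about 51 s of robot time. I rolled the wheel by its edge until the keeper bar hung down, then put in all three carriers present, nose first. After that I stood both holders in the tray and rolled the wheel back.

Last checks before handing in:
- **Carriers:** the shanks are centred at about −224, −162 and −100 mm in the rail frame. That means they lie end to end against the stop.
- **Keeper bar:** its top is at z 8.1–8.4 mm across the whole mouth, so it is level and the wheel is at about 1.5 rad.
- **Holders:** both stand upright in the tray.
- **Eyepiece:** unmoved to within 0.1 mm.
- **Robot:** it was clear of everything and the wrist force was near zero.

No check failed or disagreed. Two things happened along the way:
- **Joint limit:** after letting go of the third carrier, one lift target was out of reach. The arm stopped short of it, and joint 3 came within a degree of its limit (−78.7° against −79.4°). I backed it out with no contact force showing.
- **Wheel force:** the hardest press I read on the wheel was about 26 N.

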